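Cull the faulty link arms, pack the sound ones and rack the blade gauge

TASK

Check the batch of black link arms on the mat: put every misshapen one (too short, bent, an eye broken off, or a stub left sticking out of its side) into the yellow reject crate, and lay every sound one flat and lengthwise in the shallow packing tray, one to a bay. When the whole batch is sorted, put the blade gauge away: slide its blade into the slot of its holder until the handle's shoulder meets the block, and leave it lying level on the holder's foot. Leave the other things on the bench where they are.

Things in the scene. Friction and masses are not known exactly. Their poses are not given: they have to be found in the camera images.
- sound0: Black plastic link arm lying flat, 22 mm high, alike on both faces: a web 18 mm wide (3 to 19 mm up) joining two round eyes, each 34 mm across, 80 mm between eye centres, 114 mm overall. Sound. Origin midway between the eyes. x along the web; origin on the underside (z up at start). May be absent.
- sound1: Black plastic link arm lying flat, 22 mm high, alike on both faces: a web 18 mm wide (3 to 19 mm up) joining two round eyes, each 34 mm across, 80 mm between eye centres, 114 mm overall. Sound. Origin midway between the eyes. x along the web; origin on the underside (z up at start). May be absent.
- sound2: Black plastic link arm lying flat, 22 mm high, alike on both faces: a web 18 mm wide (3 to 19 mm up) joining two round eyes, each 34 mm across, 80 mm between eye centres, 114 mm overall. Sound. Origin midway between the eyes. x along the web; origin on the underside (z up at start). May be absent.
- sound3: Black plastic link arm lying flat, 22 mm high, alike on both faces: a web 18 mm wide (3 to 19 mm up) joining two round eyes, each 34 mm across, 80 mm between eye centres, 114 mm overall. Sound. Origin midway between the eyes. x along the web; origin on the underside (z up at start). May be absent.
- short: Black plastic link arm lying flat, 22 mm high, alike on both faces: a web 18 mm wide (3 to 19 mm up) joining two round eyes 34 mm across, but only 54 mm between eye centres, 88 mm overall. Faulty: too short. Origin midway between the eyes. x along the web; origin on the underside (z up at start). May be absent.
- bent: Black plastic link arm lying flat, 22 mm high, alike on both faces: a web 18 mm wide (3 to 19 mm up) with a 34 mm eye at each end, but bent flat-wise by 40 degrees in the middle. Faulty. Origin at the bend; one eye centre is at x = -40 mm, the other 40 mm off, 40 degrees from +x towards +y. Grip near x = -15 mm. x along the web; origin on the underside (z up at start). May be absent.
- broken: Black plastic link arm lying flat, 22 mm high, alike on both faces: a web 18 mm wide (3 to 19 mm up) from x = -40 mm to x = 34 mm with one 34 mm eye centred at x = -40 mm; the other eye is missing, leaving a stump. Faulty. Origin 40 mm from the eye centre. x along the web; origin on the underside (z up at start). May be absent.
- spur: Black plastic link arm lying flat, 22 mm high, alike on both faces: a web 18 mm wide (3 to 19 mm up) joining two round eyes as in a sound one (80 mm between centres), but with a stub 12 mm wide left on the web, standing out 30 mm towards +y at x = 13 mm. Faulty. Grip near x = -11 mm. Origin midway between the eyes. x along the web; origin on the underside (z up at start). May be absent.
- mat: Thin light grey mat on the bench on which the batch lies, 285 x 400 x 3 mm, fixed; origin under its centre.
- tray: Shallow grey packing tray, fixed, 260 (x) x 132 (y) x 14 mm high, walls, floor and the two crossing dividers 4 mm thick; four bays, two by two, each 124 mm long (along the tray's x) and 60 mm wide. Origin under its centre.
- bay0 (a point): Centre of the floor of one bay of the packing tray; x along the bay.
- bay1 (a point): Centre of the floor of one bay of the packing tray; x along the bay.
- bay2 (a point): Centre of the floor of one bay of the packing tray; x along the bay.
- bay3 (a point): Centre of the floor of one bay of the packing tray; x along the bay.
- crate: Yellow open reject crate, fixed, 220 (x) x 170 (y) x 60 mm high, walls and floor 5 mm thick. Origin under its centre.
- gauge: Blade gauge standing on its edge: a grey plastic handle 110 (x) x 30 (y) x 34 mm high, with a steel blade 4 mm thick and 26 mm tall (5 to 31 mm up) standing upright in its middle plane and reaching 95 mm beyond the handle's +x end. Origin under the middle of the handle, z up; x points along the blade. About 0.2 kg.
- gauge_shoulder (a point): Centre of the gauge handle's +x end face (the shoulder at the root of the blade), 55 mm ahead of the gauge's origin and 17 mm up.
- holder: Steel gauge holder, fixed: foot plate 230 (x) x 70 (y) x 12 mm thick, a block 50 mm high on its +x half (x = 6 to 115 mm) with an upright slot along x, open at the top and towards -x; a bridge roofs the slot's last 35 mm (underside 50 mm up, top 56 mm), so the blade must be slid in along +x. The free half of the foot carries the gauge's handle. Origin under the foot's centre.
- slot_mouth (a point): Centre of the slot's mouth in the block's front face, 6 mm ahead of the holder's origin and 29 mm up (17 mm over the foot): the gauge's shoulder point comes here when home. The slot is 9 mm wide, its mouth flared to about 18 mm.
- brush: Brush, about 170 mm long, a bystander.
- tape_roll: Cardboard-brown tape roll 64 mm across, 22 mm high, a bystander.
- oil_bottle: Small white bottle 48 mm across, 110 mm high, a bystander.
Things that resemble listed ones, but are neither listed nor needed, are in the scene too. Leave any red look-alike of the sound0 alone.

How it is judged (in metres and radians):
On the way, in this order (a step that is already met when the one before it is completed fails the run):
1. every faulty arm lies in the reject crate and every sound one flat in a tray bay of its own (((y of sound0 in the frame of bay0 between -0.022 and 0.022 m and x of sound0 in the frame of bay0 between -0.02 and 0.02 m) or (y of sound0 in the frame of bay1 between -0.022 and 0.022 m and x of sound0 in the frame of bay1 between -0.02 and 0.02 m) or (y of sound0 in the frame of bay2 between -0.022 and 0.022 m and x of sound0 in the frame of bay2 between -0.02 and 0.02 m) or (y of sound0 in the frame of bay3 between -0.022 and 0.022 m and x of sound0 in the frame of bay3 between -0.02 and 0.02 m)) and z of sound0 in the frame of tray between -0.004 and 0.03 m and angle between the x axis of each of sound0, sound1, sound2, sound3 and the x axis of tray, either way round below 0.3 rad and angle between the z axis of each of sound0, sound1, sound2, sound3 and the z axis of tray, either way round below 0.15 rad and linear speed of each of sound0, sound1, sound2, sound3, short, bent, broken, spur below 0.02 m/s and ((y of sound1 in the frame of bay0 between -0.022 and 0.022 m and x of sound1 in the frame of bay0 between -0.02 and 0.02 m) or (y of sound1 in the frame of bay1 between -0.022 and 0.022 m and x of sound1 in the frame of bay1 between -0.02 and 0.02 m) or (y of sound1 in the frame of bay2 between -0.022 and 0.022 m and x of sound1 in the frame of bay2 between -0.02 and 0.02 m) or (y of sound1 in the frame of bay3 between -0.022 and 0.022 m and x of sound1 in the frame of bay3 between -0.02 and 0.02 m)) and z of sound1 in the frame of tray between -0.004 and 0.03 m and ((y of sound2 in the frame of bay0 between -0.022 and 0.022 m and x of sound2 in the frame of bay0 between -0.02 and 0.02 m) or (y of sound2 in the frame of bay1 between -0.022 and 0.022 m and x of sound2 in the frame of bay1 between -0.02 and 0.02 m) or (y of sound2 in the frame of bay2 between -0.022 and 0.022 m and x of sound2 in the frame of bay2 between -0.02 and 0.02 m) or (y of sound2 in the frame of bay3 between -0.022 and 0.022 m and x of sound2 in the frame of bay3 between -0.02 and 0.02 m)) and z of sound2 in the frame of tray between -0.004 and 0.03 m and ((y of sound3 in the frame of bay0 between -0.022 and 0.022 m and x of sound3 in the frame of bay0 between -0.02 and 0.02 m) or (y of sound3 in the frame of bay1 between -0.022 and 0.022 m and x of sound3 in the frame of bay1 between -0.02 and 0.02 m) or (y of sound3 in the frame of bay2 between -0.022 and 0.022 m and x of sound3 in the frame of bay2 between -0.02 and 0.02 m) or (y of sound3 in the frame of bay3 between -0.022 and 0.022 m and x of sound3 in the frame of bay3 between -0.02 and 0.02 m)) and z of sound3 in the frame of tray between -0.004 and 0.03 m and distance between each of sound1, sound2, sound3 and sound0 above 0.042 m and distance between each of sound2, sound3 and sound1 above 0.042 m and distance between sound3 and sound2 above 0.042 m and x of short in the frame of crate between -0.11 and 0.11 m and y of short in the frame of crate between -0.085 and 0.085 m and z of short in the frame of crate between -0.005 and 0.06 m and x of bent in the frame of crate between -0.11 and 0.11 m and y of bent in the frame of crate between -0.085 and 0.085 m and z of bent in the frame of crate between -0.005 and 0.06 m and x of broken in the frame of crate between -0.11 and 0.11 m and y of broken in the frame of crate between -0.085 and 0.085 m and z of broken in the frame of crate between -0.005 and 0.06 m and x of spur in the frame of crate between -0.11 and 0.11 m and y of spur in the frame of crate between -0.085 and 0.085 m and z of spur in the frame of crate between -0.005 and 0.06 m), for 0.2 s.
2. then the blade gauge is home in its holder (x of gauge_shoulder in the frame of slot_mouth between -0.004 and 0.004 m and y of gauge_shoulder in the frame of slot_mouth between -0.006 and 0.006 m and z of gauge_shoulder in the frame of slot_mouth between -0.005 and 0.005 m and angle between the x axis of gauge and the x axis of holder, either way round below 0.08 rad and angle between gauge's own z axis and vertical below 0.1 rad and linear speed of gauge below 0.02 m/s), for 0.2 s.
At the end, for the whole second after the job is handed in: Faulty arms in the crate below its rim; each sound arm flat (0.15 rad) in its own bay, within 22 mm of its middle line, 20 mm of its centre, 0.3 rad of its direction; gauge level in the slot, shoulder within 4 mm of the block, 6 mm sideways, 0.08 rad in line; all at rest (all of step 1 and all of step 2); the robot touches nothing.
It fails at once if the brush is moved more than 5 cm (distance of brush from where it was at the start of the episode above 0.05 m).
It fails at once if the tape roll is moved more than 5 cm (distance of tape_roll from where it was at the start of the episode above 0.05 m).
It fails at once if the oil bottle is moved more than 5 cm (distance of oil_bottle from where it was at the start of the episode above 0.05 m).
Of sound0, sound1, sound2, sound3 only 3 to 4 are there at a start; the rules pass over those that are not, and their reading is None.
Of short, bent, broken, spur only 3 to 4 are there at a start; the rules pass over those that are not, and their reading is None.
At some moment in a run one of sound0, sound1, sound2, sound3, short, bent, broken, spur, gauge may be knocked a few centimetres aside while the robot is not near it.
Once in a run the grip may slacken for a moment while it holds something.
It also fails if it takes over 208 s, if anything falls off the work surface, if the arm or the gripper's body presses on something with over 40 N, if the wrist force passes 120 N, or if a joint passes its speed limit or range.

ROBOT

A 6-joint arm with a two-finger parallel gripper is mounted at the origin on the work surface. World frame = base frame: x ahead of the robot, y to its left, z up, the work surface at z = 0. Lengths are in mm, angles in rad, forces in N, time in s.
With the tool pointing down it reaches from about 225 to 725 mm from the base axis. Payload 3.1 kg.
Tool frame: the origin (TCP) lies on the centre line of the jaws, within the pads' length; the fingertips stand 22 mm ahead of it and the grasp point (between the pads) lies 3 mm ahead of it; z points along the fingers, y is the line along which they close (so a half turn about z gives the same grasp; the last joint's range is limited). The gripper opens to 85 mm and grips with 20 to 120 N. Pads are 22 mm wide; open, the fingers measure 114 mm over their backs; the gripper's body (76 mm by 85 mm) begins 54 mm behind the grasp point. The pads swing forward as they close: fully open they stand 13 mm farther back than shut.
Start: joints at [-0.128, 0.048, 0.099, 1.622, 0, 1.443], TCP at [524.993, -0.012, 253.312] pointing down, gripper open.
Joint ranges: [-2.91, 2.91], [-0.99, 1.94], [-1.21, 1.42], [-2.12, 2.29], [-1.49, 1.47], [-3.14, 3.14]. Speed limits (rad/s): [2.79, 2.79, 3.14, 3.14, 3.14, 3.14].

INTERFACE

Orientations are given as a unit quaternion [x, y, z, w].
In Python, from bench import read_state, cams, ticket, look_for, pinpoint gives the robot as it stands.
- The arm moves only by the tool step_arm, never from a script. Its argument "deltas" is one flat list of numbers, 7 for each row, row after row: the turn, a rotation vector about the tool's x, y, z normalised to -1 to 1, where 1 is 6 degrees, then the shift along the tool's x, y, z normalised to -1 to 1, where 1 is 0.06 m, then the closure, from -1 (fully open) to 1 (shut). In form: [ax, ay, az, x, y, z, gripper, ax, ay, az, x, y, z, gripper, ...]. A call has exactly 8 rows; each row shifts and turns the commanded pose from where the row before left it, along the tool's axes as they then stand; what a row does not reach is not made up. A row lasts 1/8 s, in which the tool goes at most 62.5 mm and 10.7 degrees, less where a joint would pass 70% of its speed; a pose out of reach is approached as far as the arm can. A call with a number of a shift or a turn outside -1 to 1 is refused whole. A call with a gripper value outside its range is refused whole. The fingers move at their own pace and stop on an object; "grip_force" is the grip in N (left out, the last holds). Time passes only in rows, so rows that do not move let the fingers close, or fill a call up. It gives the time, the measured TCP pose, the force, the opening and the grip force at its end, in the units of the state.
- read_state(): the state, without advancing time (a new reading comes with each control period).
- cams.snapshot(name): name is "scene" or "side" or "wrist"; returns a dict with "color" (420x560x3 uint8, red, green, blue), "range_z" (420x560 float32, mm along the optical axis (not along the pixel's ray), 0 where there is no reading), "mtx" (3x3 intrinsics, pixels), "R" (3x3) and "t" (3): a world point X has camera coordinates R X + t. Camera axes: x right, y down, z forward; pixel columns grow to the right and rows downward; lengths in mm; the calibration is good to about 2 mm. A picture is of the moment at which its call begins.
- ticket.finish_job(): hands the job in; it is judged then, once.
Trained networks look in a picture, given as the dict that the camera call returned (one of the last four; its "shot" number tells which), for a name from the list of things; names that differ only in an ending like _2 or _b are one class to them, and where a whole thing is asked for, a point or a joint stands for the part that bears it (a point fixed in the world has none). Each returns a list of dicts, best first, with "confidence" (0 to 1); they miss things now and then, are a little off and sometimes report something else, mostly with a low value. They report only what shows in the picture. A call takes as long as a camera call. They do not tell look-alikes from the thing itself.
- look_for(label, picture): "point" ([x, y, z] in mm, in the coordinates of the camera as it stood for that picture, good to about 4 mm: the middle of the surface that is visible of it).
- pinpoint(label, picture): "point" ([x, y, z] in mm, in the coordinates of the camera as it stood for that picture, good to about 4 mm: a listed point, or the origin of a listed thing).
The state is a dict: "time": time; "joints": joint angles; "joint_velocities": joint speeds; "effort": joint torques, N m; "tcp_pos": TCP position; "ee_rot": TCP orientation; "wrist_force": force on the tool from outside, world axes, zero at the start; "wrist_torque": the same for the moment, N m; "gripper_width": opening from 0.0 (shut) to 1.0 (fully open); "gripper_force": force on a finger pad.
Only numpy, scipy, OpenCV 4.12 (cv2) and the standard library are available. Lean on these libraries where they do the work, as an engineer would, in place of code of your own. Each camera call takes 0.05 s, during which the arm holds its last target. There are 200 camera calls.

## Working session

There is one attempt and no reset: what is moved stays moved. The work goes in short steps, Python scripts to look and compute and a tool call to move; the robot and the scene stay as the last step left them, time stands still between calls to the robot, and variables do not carry over. Pictures are saved under pics/ and viewed, at most 17 in all, crops included, and the job is handed in when it is done.

Besides the shell and the picture viewer there is one more tool, called after "Call:" by a JSON object that holds its "name" and its "arguments", one argument or row to a line. step_arm: Moves the arm, as the interface text tells. Its arguments: {"type":"object","properties":{"deltas":{"type":"array","items":{"type":"number"}},"grip_force":{"type":"number"}},"required":["deltas"]}

```bash
mkdir -p pics; ls; python3 - <<'E'
from bench import read_state,cams
import cv2,numpy as np
s=read_state();print({k:np.round(v,3).tolist() if not isinstance(v,(float,int)) else v for k,v in s.items()})
for n in("scene","side","wrist"):
    p=cams.snapshot(n);print(n,p["shot"],np.round(p["mtx"],1).tolist(),np.round(p["R"],3).tolist(),np.round(p["t"],1).tolist())
    cv2.imwrite(f"pics/{n}0.png",p["color"][:,:,::-1])
    np.save(f"{n}0.npy",p,allow_pickle=True)
E
```

```text
pics
{'time': 0.0, 'joints': [-0.128, 0.049, 0.098, 1.622, 0.0, 1.443], 'joint_velocities': [0.002, -0.001, -0.0, -0.002, -0.001, -0.001], 'effort': [0.0, -33.878, 32.002, 0.02, -0.0, 0.0], 'tcp_pos': [524.433, 0.06, 252.092], 'ee_rot': [0.707, 0.707, -0.001, -0.001], 'wrist_force': [0.319, 0.031, -0.009], 'wrist_torque': [-0.006, 0.058, 0.044], 'gripper_force': 0.0, 'gripper_width': 1.0011566815645963}
scene 1 [[432.0, 0.0, 279.9], [0.0, 432.0, 209.3], [0.0, 0.0, 1.0]] [[-0.754, 0.657, -0.015], [0.505, 0.565, -0.652], [-0.42, -0.499, -0.758]] [378.9, -182.8, 1437.4]
side 2 [[392.6, 0.0, 282.2], [0.0, 392.6, 214.3], [0.0, 0.0, 1.0]] [[0.925, -0.379, -0.019], [-0.226, -0.511, -0.829], [0.304, 0.772, -0.558]] [-443.3, 113.7, 951.8]
wrist 3 [[354.9, 0.0, 279.7], [0.0, 354.9, 205.5], [0.0, 0.0, 1.0]] [[1.0, 0.0, -0.004], [0.001, -0.957, 0.291], [-0.004, -0.291, -0.957]] [-522.1, -37.3, 380.7]
```

View pics/scene0.png

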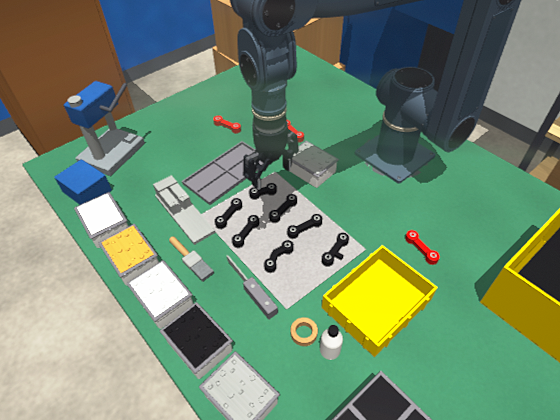

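View pics/side0.png

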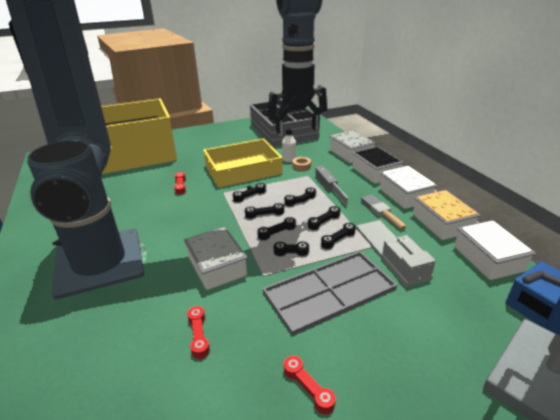

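View pics/wrist0.png

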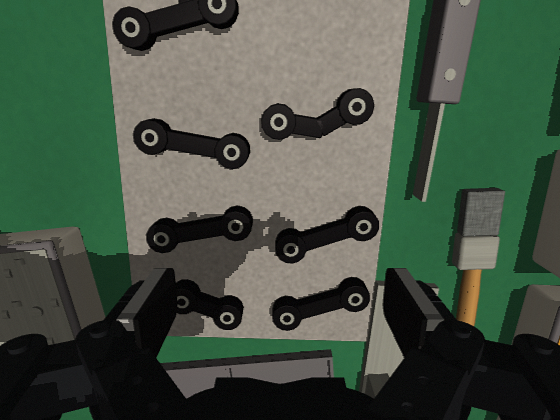

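Wrist view: seven arms – the spur at (180,20) (its stub to be confirmed), one bent at (320,120), sound-looking ones at (190,145), (200,230), (327,235), (320,305), and a short one at (205,305). Red look-alikes lie off the mat. Now the measuring, via an orthographic map.

```bash
cat > h.py <<'E'
import numpy as np,cv2
from bench import read_state,cams,ticket,look_for,pinpoint
def cloud(p):
    z=p["range_z"];v,u=np.nonzero(z>0);d=z[v,u]
    K=p["mtx"];c=np.c_[(u-K[0,2])/K[0,0]*d,(v-K[1,2])/K[1,1]*d,d]
    return (c-p["t"])@p["R"],p["color"][v,u]
def world(p,c): return p["R"].T@(np.array(c)-p["t"])
def rectify(p,h,x0,x1,y0,y1,s=2.0):
    # homography of plane z=h -> image at s px/mm; row grows with -y, col with +x
    P=p["mtx"]@np.c_[p["R"],p["t"]]
    H=P@np.array([[1/s,0,x0],[0,-1/s,y1],[0,0,h],[0,0,1]])
    return cv2.warpPerspective(p["color"],H,(int((x1-x0)*s),int((y1-y0)*s)),flags=cv2.INTER_LINEAR|cv2.WARP_INVERSE_MAP)
E
cat > a.py <<'E'
from h import *
ps={n:np.load(n+"0.npy",allow_pickle=True).item() for n in("scene","side","wrist")}
for n in("scene","side"):
    p=cams.snapshot(n)
    for l in("sound0","short","bent","broken","spur","mat","tray","crate","gauge","gauge_shoulder","holder","slot_mouth","brush","tape_roll","oil_bottle","bay0"):
        r=pinpoint(l,p); print(n,l,[(np.round(world(p,d["point"])).astype(int).tolist(),round(d["confidence"],2)) for d in r if d["confidence"]>.3])
p=ps["scene"];cv2.imwrite("pics/ortho.png",cv2.resize(rectify(p,20,150,750,-350,450,1.0),None,fx=.75,fy=.75)[:,:,::-1])
E
python3 a.py
```

```text
scene sound0 [([437, -58, -4], 0.91), ([244, 292, -3], 0.89), ([569, -67, 1], 0.88), ([438, 32, 0], 0.86), ([567, -154, 3], 0.69), ([322, -493, -1], 0.65), ([174, -312, -1], 0.48)]
scene short [([435, -155, 4], 0.79)]
scene bent [([563, 51, 2], 0.63)]
scene broken []
scene spur [([429, 149, 2], 0.69)]
scene mat [([495, -10, -2], 0.59), ([564, 50, 2], 0.42)]
scene tray [([470, -306, 2], 0.57)]
scene crate [([465, 320, -6], 0.66)]
scene gauge [([680, 127, -1], 0.88)]
scene gauge_shoulder [([675, 67, 19], 0.83)]
scene holder [([665, -247, -4], 0.6)]
scene slot_mouth [([666, -257, 29], 0.96)]
scene brush [([745, -108, -1], 0.73)]
scene tape_roll [([654, 261, -1], 0.8)]
scene oil_bottle [([639, 331, 1], 0.78), ([438, -61, 0], 0.64)]
scene bay0 [([526, -269, 4], 0.89), ([533, -329, 9], 0.87), ([407, -343, 5], 0.8), ([400, -282, 2], 0.75)]
side sound0 [([438, -65, -1], 0.97), ([573, -66, 2], 0.93), ([570, -152, 3], 0.93), ([442, 27, 5], 0.77), ([250, 286, -4], 0.74), ([177, -315, -2], 0.6), ([673, 69, 13], 0.52)]
side short [([441, -158, -3], 0.88)]
side bent [([559, 43, 3], 0.88)]
side broken [([406, -345, 5], 0.31)]
side spur [([432, 142, -2], 0.69), ([496, -14, -1], 0.63), ([663, -245, 1], 0.43)]
side mat [([498, -11, 1], 0.9), ([530, -335, 3], 0.37)]
side tray [([465, -304, -4], 0.89)]
side crate [([638, 330, 1], 0.67), ([465, 324, -2], 0.64), ([430, 140, -1], 0.52)]
side gauge [([677, 122, -2], 0.81)]
side gauge_shoulder [([677, 68, 12], 0.97)]
side holder [([661, -250, -1], 0.84), ([638, 328, 1], 0.54), ([738, -105, -3], 0.43)]
side slot_mouth [([662, -253, 30], 0.57)]
side brush [([739, -104, -6], 0.81), ([572, -69, 5], 0.6), ([524, -275, 1], 0.55), ([493, -11, -1], 0.39)]
side tape_roll [([657, 257, -2], 0.5)]
side oil_bottle [([640, 326, 1], 0.92)]
side bay0 [([532, -333, -1], 0.97), ([403, -344, 3], 0.85), ([524, -273, 2], 0.68), ([400, -280, 1], 0.62)]
```

View pics/ortho.png

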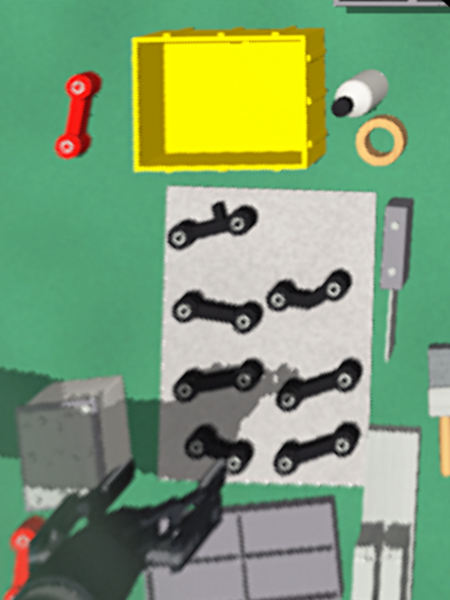

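```bash
cat >> h.py <<'E'
def rings(p,h=25,roi=(360,640,-205,200),s=4.0,thr=75):
    im=rectify(p,h,*roi,s);g=cv2.cvtColor(im,cv2.COLOR_RGB2GRAY)
    m=(g<thr).astype(np.uint8)
    cs,hi=cv2.findContours(m,cv2.RETR_CCOMP,cv2.CHAIN_APPROX_NONE);o=[]
    for c,q in zip(cs,hi[0]):
        a=cv2.contourArea(c)/s/s
        (x,y),r=cv2.minEnclosingCircle(c)
        if q[3]>=0 and 40<a<250 and a>.6*np.pi*(r/s)**2: o.append((roi[0]+x/s,roi[3]-y/s,a))
    return sorted(o,key=lambda t:-t[1])
E
python3 - <<'E'
from h import *
for n in("scene","side","wrist"):
    p=np.load(n+"0.npy",allow_pickle=True).item()
    print(n);print([tuple(np.round(r,1).tolist()) for r in rings(p)])
    if n!="wrist":
        c,_=cloud(p)
        f=lambda x0,x1,y0,y1:np.round(np.percentile(c[(c[:,0]>x0)&(c[:,0]<x1)&(c[:,1]>y0)&(c[:,1]<y1),2],[5,50,95]),1)
        print("mat",f(480,500,-20,20),"tray",f(505,550,-285,-265),"armtop spur/s",f(420,450,20,40),"gauge",f(665,690,90,150), "foot",f(645,680,-220,-180),"block",f(640,690,-350,-270))
E
```

```text
scene
[(478.0, -52.8, 216.9), (398.7, -66.6, 220.8)]
mat [ -0.  253.7 322. ] tray [-1.1  2.4  5.8] armtop spur/s [6.000e-01 2.020e+01 6.148e+02] gauge [30.7 33.3 36.1] foot [ 7.8 10.6 14.2] block [25.8 49.2 56.7]
side
[]
mat [ 15.7 395.1 517.8] tray [0.7 2.5 4.5] armtop spur/s [ 1.  19.1 21.4] gauge [17.4 31.8 34.3] foot [ 8.7 10.4 12.3] block [42.6 49.  55.5]
wrist
[(388.9, 135.5, 214.5), (594.6, 67.3, 217.1), (520.7, 53.2, 218.7), (395.6, 38.4, 215.6), (474.5, 24.2, 216.8), (609.2, -53.5, 210.3), (606.0, -139.6, 211.0), (461.9, -163.9, 210.5), (530.0, -164.5, 212.2)]
```

```bash
cat >> h.py <<'E'
def eyes(p,h=25,roi=(360,640,-205,200),s=3.0,thr=.6):
    g=cv2.cvtColor(rectify(p,h,*roi,s),cv2.COLOR_RGB2GRAY).astype(np.float32)
    R=14;n=int(2*R*s)|1;yy,xx=np.mgrid[:n,:n]-n//2;r=np.hypot(xx,yy)/s
    t=np.where((r>3.5)&(r<8),160,20).astype(np.float32);mask=(r<R).astype(np.float32)
    m=cv2.matchTemplate(g,cv2.GaussianBlur(t,(0,0),s*.7),cv2.TM_CCOEFF_NORMED,mask=mask);m[~np.isfinite(m)]=0
    pk=(m==cv2.dilate(m,np.ones((int(20*s),)*2)))&(m>thr);o=[]
    for y,x in zip(*np.nonzero(pk)):
        o.append((roi[0]+(x+n//2)/s,roi[3]-(y+n//2)/s,m[y,x]))
    return sorted(o,key=lambda t:-t[1])
E
python3 - <<'E'
from h import *
for n in("scene","side","wrist"):
    p=np.load(n+"0.npy",allow_pickle=True).item()
    print(n);print([tuple(np.round(r,2).tolist()) for r in eyes(p)])
E
```

```text
scene
[(469.0, 154.0, 0.9), (391.33, 135.0, 0.9), (596.67, 67.0, 0.91), (522.67, 53.33, 0.9), (397.67, 38.33, 0.9), (477.0, 24.33, 0.91), (477.33, -53.0, 0.82), (611.33, -53.0, 0.88), (399.0, -67.0, 0.87), (535.67, -79.67, 0.8), (608.0, -139.67, 0.88), (414.67, -142.33, 0.87), (464.33, -163.33, 0.84), (532.33, -164.33, 0.87)]
side
[(468.0, 150.0, 0.63), (545.67, -42.67, 0.62), (609.33, -58.33, 0.64), (535.0, -86.0, 0.62), (606.33, -143.67, 0.68), (413.0, -147.0, 0.71), (462.67, -167.67, 0.69), (531.0, -168.67, 0.69)]
wrist
[(467.0, 153.33, 0.67), (389.0, 135.33, 0.92), (594.67, 67.33, 0.92), (520.67, 53.0, 0.93), (395.67, 38.33, 0.93), (474.67, 24.0, 0.93), (475.67, -53.33, 0.83), (609.33, -53.67, 0.93), (396.33, -67.67, 0.87), (534.0, -80.0, 0.85), (606.0, -139.67, 0.93), (412.67, -143.33, 0.83), (462.0, -164.0, 0.93), (530.0, -164.67, 0.93)]
```

Seven arms, found consistently in two views: A spur (429,144), B bent (561,47), C/D/E/F sound (436,31), (437,-60), (573,-67), (569,-152), all about 80 mm between eyes, and G short (438,-153), 53.7 mm. There is no broken one. Next, a planner that turns waypoints into rows.

```bash
cat >> h.py <<'E'
from scipy.spatial.transform import Rotation as Ro
def target(phi):
    a=np.radians(phi);c,s=np.cos(a),np.sin(a)
    return Ro.from_matrix(np.array([[c,s,0],[s,-c,0],[0,0,-1]]))
def plan(wps,start=None):
    """wps: (x,y,z,phi,grip,rows). Prints calls of 8 rows."""
    s=read_state();P=np.array(s["tcp_pos"]);R=Ro.from_quat(s["ee_rot"])
    if start is not None: P=np.array(start[:3],float);R=target(start[3])
    rows=[]
    for x,y,z,phi,g,n in wps:
        T=np.array([x,y,z],float)
        for k in range(n,0,-1):
            rv=(R.inv()*target(phi)).as_rotvec(degrees=True)/k
            a=np.round(np.clip(rv/6,-1,1),2)
            d=R.inv().apply(T-P)/k
            b=np.round(np.clip(d/60,-1,1),2)
            P=P+R.apply(b*60);R=R*Ro.from_rotvec(a*6,degrees=True)
            rows.append([*(a+0.0),*(b+0.0),g])
        e=np.linalg.norm(T-P)
        if e>1.5: print("short by",e)
        e=np.degrees((R.inv()*target(phi)).magnitude())
        if e>1: print("turn short by",e)
    while len(rows)%8: rows.append([0]*6+[rows[-1][6]])
    for i in range(0,len(rows),8): print(" ["+",  ".join(",".join(f"{v:g}" for v in r) for r in rows[i:i+8])+"]")
E
python3 -c "
from h import *
plan([(419,142,150,193.3,0,18),(419,142,90,193.3,0,6)])"
```

```text
[0,0,-0.96,0.13,-0.1,0.1,0,  0,0,-0.96,0.14,-0.08,0.1,0,  0,0,-0.96,0.15,-0.07,0.1,0,  0,0,-0.96,0.15,-0.05,0.09,0,  0,0,-0.96,0.16,-0.04,0.1,0,  0,0,-0.96,0.16,-0.02,0.09,0,  0,0,-0.95,0.16,-0.01,0.1,0,  0,0,-0.96,0.16,0.01,0.09,0]
 [0,0,-0.95,0.16,0.03,0.1,0,  0,0,-0.96,0.16,0.04,0.09,0,  0,0,-0.95,0.16,0.06,0.1,0,  0,0,-0.96,0.15,0.07,0.09,0,  0,0,-0.95,0.14,0.09,0.1,0,  0,0,-0.96,0.13,0.1,0.09,0,  0,0,-0.95,0.12,0.11,0.1,0,  0,0,-0.96,0.11,0.13,0.09,0]
 [0,0,-0.95,0.09,0.14,0.1,0,  0,0,-0.96,0.08,0.14,0.09,0,  0,0,0,0,0,0.17,0,  0,0,0,0,0,0.17,0,  0,0,0,0,0,0.17,0,  0,0,0,0,0,0.16,0,  0,0,0,0,0,0.17,0,  0,0,0,0,0,0.16,0]
```

Call:
{"name": "step_arm", "arguments": {
  "deltas": [0,0,-0.96,0.13,-0.1,0.1,0,0,0,-0.96,0.14,-0.08,0.1,0,0,0,-0.96,0.15,-0.07,0.1,0,0,0,-0.96,0.15,-0.05,0.09,0,0,0,-0.96,0.16,-0.04,0.1,0,0,0,-0.96,0.16,-0.02,0.09,0,0,0,-0.95,0.16,-0.01,0.1,0,0,0,-0.96,0.16,0.01,0.09,0],
  "grip_force": 50
}}

```text
time: 2.85
tcp_pos: [478.3, 62.6, 206.9]
ee_rot: [0.373, 0.928, 0.0, -0.0]
wrist_force: [0.2, -1.0, 0.2]
gripper_width: 0.5
gripper_force: 0.0
```

Call:
{"name": "step_arm", "arguments": {
  "deltas": [0,0,-0.95,0.16,0.03,0.1,0,0,0,-0.96,0.16,0.04,0.09,0,0,0,-0.95,0.16,0.06,0.1,0,0,0,-0.96,0.15,0.07,0.09,0,0,0,-0.95,0.14,0.09,0.1,0,0,0,-0.96,0.13,0.1,0.09,0,0,0,-0.95,0.12,0.11,0.1,0,0,0,-0.96,0.11,0.13,0.09,0]
}}

```text
time: 3.85
tcp_pos: [430.5, 126.2, 161.4]
ee_rot: [-0.018, 1.0, 0.0, 0.0]
wrist_force: [0.4, 0.7, -0.6]
gripper_width: 0.502
gripper_force: 0.0
```

Call:
{"name": "step_arm", "arguments": {
  "deltas": [0,0,-0.95,0.09,0.14,0.1,0,0,0,-0.96,0.08,0.14,0.09,0,0,0,0,0,0,0.17,0,0,0,0,0,0,0.17,0,0,0,0,0,0,0.17,0,0,0,0,0,0,0.16,0,0,0,0,0,0,0.17,0,0,0,0,0,0,0.16,0]
}}

```text
time: 4.85
tcp_pos: [419.1, 141.8, 89.4]
ee_rot: [-0.116, 0.993, -0.0, -0.0]
wrist_force: [0.2, 0.1, 0.1]
gripper_width: 0.497
gripper_force: 0.0
```

Very accurate. Next: measure the tray and the other fixed places from here, and take a wrist crop over the spur.

```bash
python3 - <<'E'
from h import *
for n in("scene","side","wrist"):
    p=cams.snapshot(n);np.save(n+"1.npy",p,allow_pickle=True)
    cv2.imwrite(f"pics/{n}1.png",p["color"][:,:,::-1])
    if n!="wrist": print(n,[tuple(np.round(r,1).tolist()) for r in eyes(p)])
a=[rectify(np.load(n+"1.npy",allow_pickle=True).item(),14,320,720,-400,-130,1.9) for n in("scene","side")]
b=[cv2.resize(i,(760,300)) if 0 else i[:, :] for i in a]
im=np.vstack([cv2.resize(i,(444,300)) for i in a]); cv2.imwrite("pics/fix.png",im[:,:,::-1])
E
```

```text
scene [(469.0, 154.0, 0.9), (596.7, 67.0, 0.9), (522.7, 53.3, 0.9), (398.0, 38.0, 0.8), (477.0, 24.3, 0.9), (611.3, -53.0, 0.9), (477.3, -53.3, 0.9), (399.0, -67.0, 0.9), (535.3, -79.3, 0.9), (608.0, -139.7, 0.9), (414.7, -142.3, 0.9), (464.3, -163.3, 0.9), (532.3, -164.3, 0.9)]
side [(468.0, 150.0, 0.6), (476.3, -58.0, 0.6), (609.3, -58.7, 0.6), (397.7, -71.7, 0.7), (534.3, -84.0, 0.7), (606.3, -143.7, 0.7), (413.0, -146.7, 0.7), (462.7, -167.3, 0.7), (531.0, -168.7, 0.7)]
```

View pics/fix.png

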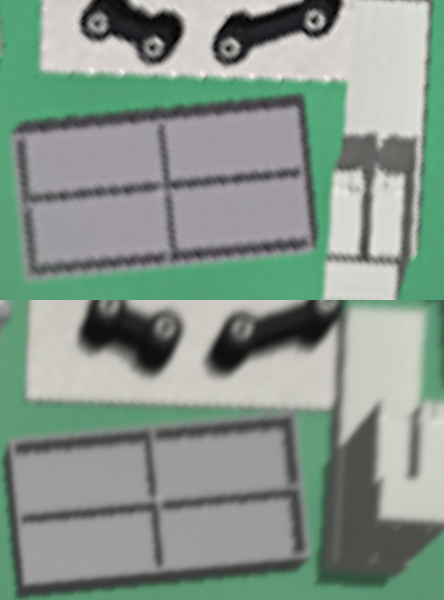

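View pics/wrist1.png

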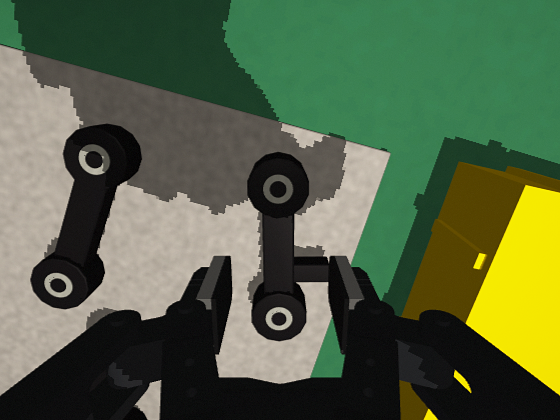

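The wrist picture shows the spur: eyes at (278,188) and (279,320), stub at (310,268). Fixed places: the tray's divider crossing triangulates to (465.5,-303.5), yaw about 6.4°.

```bash
python3 - <<'E'
from h import *
p=np.load("wrist1.npy",allow_pickle=True).item()
print([tuple(np.round(r,1).tolist()) for r in eyes(p,roi=(340,640,-50,200))])
plan([(419.3,142.1,31,193.3,0,5),(419.3,142.1,31,193.3,1,5),(419.3,142.1,130,193.3,1,6)])
E
```

```text
[(468.0, 154.0, 0.9), (389.7, 135.0, 0.9), (551.0, 86.3, 0.6), (396.7, 37.7, 0.8), (475.3, 23.7, 0.9)]
 [0,0,0,0,0,0.19,0,  0,0,0,0,0,0.2,0,  0,0,0,0,0,0.19,0,  0,-0.01,0,-0.01,0,0.2,0,  0,0,0,0,0,0.19,0,  0,0,0,0,0,0,1,  0,0,0,0,0,0,1,  0,0,0,0,0,0,1]
 [0,0,0,0,0,0,1,  0,0,0,0,0,0,1,  0,0,0,0,0,-0.27,1,  0,0,0,0,0,-0.28,1,  0,0,0,0,0,-0.27,1,  0,0,0,0,0,-0.28,1,  0,0,0,0,0,-0.27,1,  0,0,0,0,0,-0.28,1]
```

Call:
{"name": "step_arm", "arguments": {
  "deltas": [0,0,0,0,0,0.19,0,0,0,0,0,0,0.2,0,0,0,0,0,0,0.19,0,0,0,0,0,0,0.2,0,0,0,0,0,0,0.19,0,0,0,0,0,0,0,1,0,0,0,0,0,0,1,0,0,0,0,0,0,1],
  "grip_force": 50
}}

```text
time: 6.0
tcp_pos: [419.7, 142.0, 32.4]
ee_rot: [-0.116, 0.993, 0.0, 0.001]
wrist_force: [-0.1, 0.6, -0.4]
gripper_width: 0.193
gripper_force: 52.2
```

Call:
{"name": "step_arm", "arguments": {
  "deltas": [0,0,0,0,0,0,1,0,0,0,0,0,0,1,0,0,0,0,0,-0.27,1,0,0,0,0,0,-0.28,1,0,0,0,0,0,-0.27,1,0,0,0,0,0,-0.28,1,0,0,0,0,0,-0.27,1,0,0,0,0,0,-0.28,1]
}}

```text
time: 7.0
tcp_pos: [419.2, 141.9, 132.1]
ee_rot: [-0.116, 0.993, -0.0, 0.0]
wrist_force: [0.5, -0.7, -1.8]
gripper_width: 0.19
gripper_force: 52.2
```

```bash
python3 - <<'E'
from h import *
plan([(452,285,130,180,1,5),(452,285,38,180,1,4),(452,285,38,180,0,2),(452,285,130,180,0,3),(450,285,130,180,0,2),(546.4,49.2,90,170.8,0,7),(546.4,49.2,90,170.8,0,1)])
E
```

```text
[0,0,0.44,-0.22,0.44,0.01,1,  0,0,0.44,-0.19,0.45,0.01,1,  0,0,0.45,-0.18,0.46,0.01,1,  0,0,0.44,-0.15,0.46,0,1,  0,0,0.45,-0.13,0.47,0.01,1,  0,0,0,0,0,0.38,1,  0,0,0,0,0,0.38,1,  0,0,0,0,0,0.38,1]
 [0,0,0,0,0,0.39,1,  0,0,0,0,0,0,0,  0,0,0,0,0,0,0,  0,0,0,0,0,-0.51,0,  0,0,0,0,0,-0.51,0,  0,0,0,0,0,-0.51,0,  0,0,0,0.02,0,0,0,  0,0,0,0.01,0,0,0]
 [0,0,0.22,-0.23,-0.56,0.09,0,  0,0,0.22,-0.24,-0.56,0.1,0,  0,0,0.22,-0.26,-0.55,0.09,0,  0,0,0.22,-0.27,-0.54,0.1,0,  0,0,0.22,-0.28,-0.54,0.09,0,  0,0,0.22,-0.29,-0.53,0.1,0,  0,0,0.21,-0.3,-0.53,0.09,0,  0,0,0,0,0,0,0]
```

Call:
{"name": "step_arm", "arguments": {
  "deltas": [0,0,0.44,-0.22,0.44,0.01,1,0,0,0.44,-0.19,0.45,0.01,1,0,0,0.45,-0.18,0.46,0.01,1,0,0,0.44,-0.15,0.46,0,1,0,0,0.45,-0.13,0.47,0.01,1,0,0,0,0,0,0.38,1,0,0,0,0,0,0.38,1,0,0,0,0,0,0.38,1]
}}

```text
time: 8.0
tcp_pos: [451.9, 285.2, 59.9]
ee_rot: [-0.0, 1.0, -0.0, 0.0]
wrist_force: [1.1, -0.3, -0.5]
gripper_width: 0.191
gripper_force: 52.3
```

Call:
{"name": "step_arm", "arguments": {
  "deltas": [0,0,0,0,0,0.39,1,0,0,0,0,0,0,0,0,0,0,0,0,0,0,0,0,0,0,0,-0.51,0,0,0,0,0,0,-0.51,0,0,0,0,0,0,-0.51,0,0,0,0,0.02,0,0,0,0,0,0,0.01,0,0,0]
}}

```text
time: 9.0
tcp_pos: [449.8, 284.6, 128.2]
ee_rot: [0.0, 1.0, -0.0, -0.0]
wrist_force: [0.1, 0.7, -0.0]
gripper_width: 0.497
gripper_force: 0.0
```

Call:
{"name": "step_arm", "arguments": {
  "deltas": [0,0,0.22,-0.23,-0.56,0.09,0,0,0,0.22,-0.24,-0.56,0.1,0,0,0,0.22,-0.26,-0.55,0.09,0,0,0,0.22,-0.27,-0.54,0.1,0,0,0,0.22,-0.28,-0.54,0.09,0,0,0,0.22,-0.29,-0.53,0.1,0,0,0,0.21,-0.3,-0.53,0.09,0,0,0,0,0,0,0,0]
}}

```text
time: 10.0
tcp_pos: [545.1, 46.7, 86.4]
ee_rot: [0.082, 0.997, -0.0, -0.002]
wrist_force: [-0.1, -0.1, -0.2]
gripper_width: 0.503
gripper_force: 0.0
```

```bash
cat >> h.py <<'E'
def chk(roi=(340,640,-205,210)):
    o=[]
    for n in("scene","wrist"):
        p=cams.snapshot(n);np.save(n+"L.npy",p,allow_pickle=True)
        e=eyes(p,roi=roi,thr=.75)
        print(n,[tuple(np.round(r[:2]).astype(int).tolist()) for r in e])
E
python3 - <<'E'
from h import *
chk()
plan([(546.4,49.2,31,170.8,0,5),(546.4,49.2,31,170.8,1,5),(546.4,49.2,130,170.8,1,6),(455,345,130,180,1,8),(455,345,38,180,1,4),(455,345,38,180,0,2),(455,345,130,180,0,4),(455,345,130,180,0,6)])
p=np.load("sceneL.npy",allow_pickle=True).item()
cv2.imwrite("pics/crate1.png",cv2.resize(rectify(p,20,330,700,0,450,1),None,fx=1,fy=1)[:,:,::-1])
E
```

```text
scene [(597, 67), (398, 38), (611, -53), (535, -79), (608, -140), (464, -163), (532, -164)]
wrist [(595, 66), (521, 53), (475, 24), (476, -54), (534, -80)]
 [0,-0.01,0,-0.01,0,0.19,0,  0,-0.01,0,0,0,0.19,0,  0,0,0,-0.01,0,0.19,0,  0,-0.01,0,0,0,0.18,0,  0,0,0,-0.01,0.01,0.19,0,  0,0,0,0,0,0,1,  0,0,0,0,0,0,1,  0,0,0,0,0,0,1]
 [0,0,0,0,0,0,1,  0,0,0,0,0,0,1,  0,0,0,0,0,-0.28,1,  0,0,0,0,0,-0.27,1,  0,0,0,0,0,-0.28,1,  0,0,0,0,0,-0.27,1,  0,0,0,0,0,-0.28,1,  0,0,0,0.01,0,-0.27,1]
 [0,0,-0.19,0.29,0.58,0,1,  0,0,-0.19,0.27,0.58,0,1,  0,0,-0.19,0.26,0.59,0,1,  0,0,-0.19,0.25,0.59,0,1,  0,0,-0.19,0.24,0.6,0,1,  0,0,-0.2,0.23,0.6,0,1,  0,0,-0.19,0.22,0.61,0,1,  0,0,-0.2,0.2,0.61,0,1]
 [0,0,0,0,0,0.38,1,  0,0,0,0,0,0.38,1,  0,0,0,0,0,0.39,1,  0,0,0,0,0,0.38,1,  0,0,0,0,0,0,0,  0,0,0,0,0,0,0,  0,0,0,0,0,-0.38,0,  0,0,0,0,0,-0.38,0]
 [0,0,0,0,0,-0.39,0,  0,0,0,0,0,-0.38,0,  0,0,0,0,0,0,0,  0,0,0,0,0,0,0,  0,0,0,0,0,0,0,  0,0,0,0,0,0,0,  0,0,0,0,0,0,0,  0,0,0,0,0,0,0]
```

Call:
{"name": "step_arm", "arguments": {
  "deltas": [0,-0.01,0,-0.01,0,0.19,0,0,-0.01,0,0,0,0.19,0,0,0,0,-0.01,0,0.19,0,0,-0.01,0,0,0,0.18,0,0,0,0,-0.01,0.01,0.19,0,0,0,0,0,0,0,1,0,0,0,0,0,0,1,0,0,0,0,0,0,1]
}}

```text
time: 11.1
tcp_pos: [548.7, 49.2, 33.1]
ee_rot: [0.08, 0.997, -0.0, 0.002]
wrist_force: [-0.1, 0.1, -0.2]
gripper_width: 0.198
gripper_force: 52.2
```

Call:
{"name": "step_arm", "arguments": {
  "deltas": [0,0,0,0,0,0,1,0,0,0,0,0,0,1,0,0,0,0,0,-0.28,1,0,0,0,0,0,-0.27,1,0,0,0,0,0,-0.28,1,0,0,0,0,0,-0.27,1,0,0,0,0,0,-0.28,1,0,0,0,0.01,0,-0.27,1]
}}

```text
time: 12.1
tcp_pos: [547.4, 49.4, 132.8]
ee_rot: [0.08, 0.997, -0.0, 0.002]
wrist_force: [-0.6, 0.5, -1.1]
gripper_width: 0.189
gripper_force: 52.2
```

Call:
{"name": "step_arm", "arguments": {
  "deltas": [0,0,-0.19,0.29,0.58,0,1,0,0,-0.19,0.27,0.58,0,1,0,0,-0.19,0.26,0.59,0,1,0,0,-0.19,0.25,0.59,0,1,0,0,-0.19,0.24,0.6,0,1,0,0,-0.2,0.23,0.6,0,1,0,0,-0.19,0.22,0.61,0,1,0,0,-0.2,0.2,0.61,0,1]
}}

```text
time: 13.1
tcp_pos: [455.4, 345.9, 131.7]
ee_rot: [-0.001, 1.0, -0.0, 0.002]
wrist_force: [0.2, 0.2, -0.9]
gripper_width: 0.19
gripper_force: 52.3
```

Call:
{"name": "step_arm", "arguments": {
  "deltas": [0,0,0,0,0,0.38,1,0,0,0,0,0,0.38,1,0,0,0,0,0,0.39,1,0,0,0,0,0,0.38,1,0,0,0,0,0,0,0,0,0,0,0,0,0,0,0,0,0,0,0,-0.38,0,0,0,0,0,0,-0.38,0]
}}

```text
time: 14.1
tcp_pos: [456.7, 345.1, 87.2]
ee_rot: [-0.0, 1.0, 0.0, 0.003]
wrist_force: [0.1, 0.6, -0.4]
gripper_width: 0.499
gripper_force: 0.0
```

```bash
python3 - <<'E'
from h import *
chk((340,640,-205,400))
plan([(455,345,130,180,0,2),(438.4,-153.2,95,157.1,0,13),(438.4,-153.2,95,157.1,0,1)])
E
```

```text
scene [(499, 370), (428, 344), (501, 285), (398, 38), (477, 24), (619, -18), (543, -43), (477, -53), (399, -67), (608, -140), (415, -142), (464, -163), (532, -164)]
wrist [(500, 370), (429, 345), (422, 285)]
 [0.02,0.05,0.01,0.03,-0.01,-0.33,0,  0.02,0.06,0,0.03,-0.01,-0.33,0,  0,0,0.29,0.02,-0.64,0.04,0,  0,0,0.29,0,-0.64,0.04,0,  0,0,0.29,-0.02,-0.64,0.05,0,  0,0,0.29,-0.04,-0.64,0.04,0,  0,0,0.3,-0.05,-0.64,0.05,0,  0,0,0.29,-0.08,-0.63,0.04,0]
 [0,0,0.3,-0.09,-0.63,0.05,0,  0,0,0.29,-0.11,-0.63,0.04,0,  0,0,0.3,-0.13,-0.63,0.05,0,  0,0,0.29,-0.16,-0.62,0.04,0,  0,0,0.3,-0.17,-0.61,0.05,0,  0,0,0.29,-0.19,-0.61,0.04,0,  0,0,0.3,-0.21,-0.6,0.05,0,  0,0,0,0,0,0,0]
```

Both are in the crate. Arm E has been knocked: its eyes are now at (619,-18) and (543,-43), so its pose is updated. Next is the short arm.

Call:
{"name": "step_arm", "arguments": {
  "deltas": [0.02,0.05,0.01,0.03,-0.01,-0.33,0,0.02,0.06,0,0.03,-0.01,-0.33,0,0,0,0.29,0.02,-0.64,0.04,0,0,0,0.29,0,-0.64,0.04,0,0,0,0.29,-0.02,-0.64,0.05,0,0,0,0.29,-0.04,-0.64,0.04,0,0,0,0.3,-0.05,-0.64,0.05,0,0,0,0.29,-0.08,-0.63,0.04,0]
}}

```text
time: 15.2
tcp_pos: [445.1, 112.1, 110.2]
ee_rot: [0.092, 0.996, -0.003, -0.003]
wrist_force: [0.9, -0.4, 0.6]
gripper_width: 0.497
gripper_force: 0.0
```

Call:
{"name": "step_arm", "arguments": {
  "deltas": [0,0,0.3,-0.09,-0.63,0.05,0,0,0,0.29,-0.11,-0.63,0.04,0,0,0,0.3,-0.13,-0.63,0.05,0,0,0,0.29,-0.16,-0.62,0.04,0,0,0,0.3,-0.17,-0.61,0.05,0,0,0,0.29,-0.19,-0.61,0.04,0,0,0,0.3,-0.21,-0.6,0.05,0,0,0,0,0,0,0,0]
}}

```text
time: 16.2
tcp_pos: [435.2, -156.9, 92.3]
ee_rot: [0.201, 0.98, -0.003, -0.003]
wrist_force: [0.1, -1.0, 0.4]
gripper_width: 0.5
gripper_force: 0.0
```

```bash
python3 - <<'E'
from h import *
p=cams.snapshot("wrist");cv2.imwrite("pics/w3.png",p["color"][:,:,::-1]);np.save("w3.npy",p,allow_pickle=True)
print(np.round(eyes(p,thr=.75),1)[:,:2].tolist())
plan([(438.4,-153.2,31,157.1,0,5),(438.4,-153.2,31,157.1,1,5),(438.4,-153.2,130,157.1,1,6),(475,318,130,180,1,16),(475,318,42,180,1,4),(475,318,42,180,0,2),(475,318,130,180,0,4),(475,318,130,180,0,6)])
E
```

```text
[[542.0, -43.0], [476.0, -53.0], [397.0, -67.0], [412.0, -142.7], [462.3, -163.7], [530.0, -164.3]]
 [-0.01,-0.01,0,-0.01,0.01,0.2,0,  -0.01,-0.01,-0.01,-0.01,0.01,0.2,0,  -0.02,-0.01,0,-0.01,0.01,0.21,0,  -0.01,-0.01,-0.01,-0.01,0.02,0.2,0,  -0.02,-0.01,0,0,0.01,0.21,0,  0,0,0,0,0,0,1,  0,0,0,0,0,0,1,  0,0,0,0,0,0,1]
 [0,0,0,0,0,0,1,  0,0,0,0,0,0,1,  0,0,0,0,0,-0.28,1,  0,0,0,0,0,-0.27,1,  0,0,0,0,0,-0.28,1,  0,0,0,0,0,-0.27,1,  0,0,0,0,0,-0.28,1,  0,0,0,0,0,-0.27,1]
 [0,0,-0.24,0.16,0.47,0,1,  0,0,-0.24,0.14,0.47,0,1,  0,0,-0.24,0.13,0.47,0,1,  0,0,-0.24,0.12,0.48,0,1,  0,0,-0.24,0.11,0.48,0,1,  0,0,-0.24,0.1,0.48,0,1,  0,0,-0.24,0.08,0.49,0,1,  0,0,-0.24,0.07,0.49,0,1]
 [0,0,-0.24,0.06,0.49,0,1,  0,0,-0.24,0.05,0.49,0,1,  0,0,-0.24,0.04,0.49,0,1,  0,0,-0.24,0.02,0.49,0,1,  0,0,-0.24,0.01,0.49,0,1,  0,0,-0.23,0,0.49,0,1,  0,0,-0.24,-0.01,0.49,0,1,  0,0,-0.23,-0.03,0.5,0,1]
 [0,0,0,0,0,0.37,1,  0,0,0,0,0,0.37,1,  0,0,0,0,0,0.36,1,  0,0,0,0,-0.01,0.37,1,  0,0,0,0,0,0,0,  0,0,0,0,0,0,0,  0,0,0,0,0,-0.37,0,  0,0,0,0,0,-0.37,0]
 [0,0,0,0,0,-0.36,0,  0,0,0,0,0.01,-0.37,0,  0,0,0,0,0,0,0,  0,0,0,0,0,0,0,  0,0,0,0,0,0,0,  0,0,0,0,0,0,0,  0,0,0,0,0,0,0,  0,0,0,0,0,0,0]
```

View pics/w3.png

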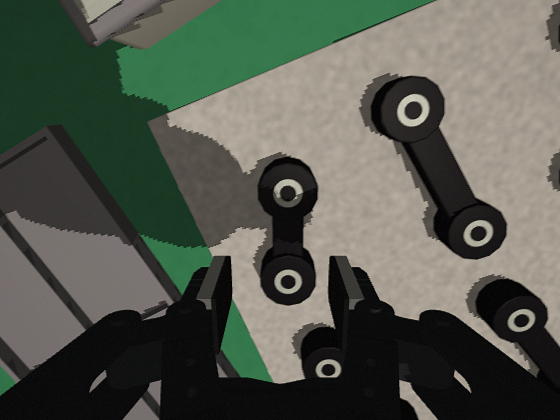

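Short arm: eyes at (288,190) and (288,280), centred between the jaws. I'll release it slightly higher in the crate at (412,316), between the others.

Call:
{"name": "step_arm", "arguments": {
  "deltas": [-0.01,-0.01,0,-0.01,0.01,0.2,0,-0.01,-0.01,-0.01,-0.01,0.01,0.2,0,-0.02,-0.01,0,-0.01,0.01,0.21,0,-0.01,-0.01,-0.01,-0.01,0.02,0.2,0,-0.02,-0.01,0,0,0.01,0.21,0,0,0,0,0,0,0,1,0,0,0,0,0,0,1,0,0,0,0,0,0,1]
}}

```text
time: 17.25
tcp_pos: [438.9, -152.8, 31.5]
ee_rot: [0.198, 0.98, -0.0, 0.0]
wrist_force: [0.6, 0.1, 0.2]
gripper_width: 0.192
gripper_force: 52.5
```

Call:
{"name": "step_arm", "arguments": {
  "deltas": [0,0,0,0,0,0,1,0,0,0,0,0,0,1,0,0,0,0,0,-0.28,1,0,0,0,0,0,-0.27,1,0,0,0,0,0,-0.28,1,0,0,0,0,0,-0.27,1,0,0,0,0,0,-0.28,1,0,0,0,0,0,-0.27,1]
}}

```text
time: 18.25
tcp_pos: [438.6, -152.5, 131.2]
ee_rot: [0.198, 0.98, -0.0, -0.0]
wrist_force: [-0.7, 0.4, -1.2]
gripper_width: 0.196
gripper_force: 52.5
```

```bash
python3 - <<'E'
from h import *
plan([(412,316,130,180,1,12),(412,316,52,180,1,4),(412,316,52,180,0,2),(412,316,130,180,0,3),(412,316,130,180,0,1),(436.2,31.3,95,169.9,0,9),(436.2,31.3,95,169.9,0,1)])
E
```

```text
[0,0,-0.32,0.29,0.59,0,1,  0,0,-0.32,0.27,0.59,0,1,  0,0,-0.32,0.25,0.6,0,1,  0,0,-0.32,0.22,0.61,0,1,  0,0,-0.32,0.2,0.62,0,1,  0,0,-0.31,0.18,0.63,0,1,  0,0,-0.32,0.17,0.63,0,1,  0,0,-0.31,0.14,0.64,0,1]
 [0,0,-0.32,0.12,0.64,0,1,  0,0,-0.31,0.1,0.64,0.01,1,  0,0,-0.32,0.08,0.65,0,1,  0,0,-0.31,0.06,0.65,0.01,1,  0,0,0,0,0,0.32,1,  0,0,0,0,0,0.33,1,  0,0,0,0,0,0.32,1,  0,0,0,0,0,0.33,1]
 [0,0,0,0,0,0,0,  0,0,0,0,0,0,0,  0,0,0,0,0,-0.43,0,  0,0,0,0,0,-0.44,0,  0,0,0,0,0,-0.43,0,  0,0,0,0,0,0,0,  0,0,0.19,-0.04,-0.53,0.06,0,  0,0,0.19,-0.06,-0.53,0.07,0]
 [0,0,0.19,-0.07,-0.52,0.06,0,  0,0,0.19,-0.07,-0.52,0.07,0,  0,0,0.18,-0.09,-0.52,0.06,0,  0,0,0.19,-0.1,-0.52,0.07,0,  0,0,0.18,-0.1,-0.52,0.06,0,  0,0,0.19,-0.12,-0.52,0.07,0,  0,0,0.18,-0.12,-0.52,0.06,0,  0,0,0,0,0,0,0]
```

Call:
{"name": "step_arm", "arguments": {
  "deltas": [0,0,-0.32,0.29,0.59,0,1,0,0,-0.32,0.27,0.59,0,1,0,0,-0.32,0.25,0.6,0,1,0,0,-0.32,0.22,0.61,0,1,0,0,-0.32,0.2,0.62,0,1,0,0,-0.31,0.18,0.63,0,1,0,0,-0.32,0.17,0.63,0,1,0,0,-0.31,0.14,0.64,0,1]
}}

```text
time: 19.25
tcp_pos: [420.9, 161.5, 130.6]
ee_rot: [0.065, 0.998, 0.0, -0.0]
wrist_force: [0.8, -0.0, 0.3]
gripper_width: 0.193
gripper_force: 52.6
```

Call:
{"name": "step_arm", "arguments": {
  "deltas": [0,0,-0.32,0.12,0.64,0,1,0,0,-0.31,0.1,0.64,0.01,1,0,0,-0.32,0.08,0.65,0,1,0,0,-0.31,0.06,0.65,0.01,1,0,0,0,0,0,0.32,1,0,0,0,0,0,0.33,1,0,0,0,0,0,0.32,1,0,0,0,0,0,0.33,1]
}}

```text
time: 20.25
tcp_pos: [411.8, 316.1, 51.3]
ee_rot: [-0.0, 1.0, -0.001, -0.001]
wrist_force: [-11.2, -8.4, 31.2]
gripper_width: 0.194
gripper_force: 58.9
```

Call:
{"name": "step_arm", "arguments": {
  "deltas": [0,0,0,0,0,0,0,0,0,0,0,0,0,0,0,0,0,0,0,-0.43,0,0,0,0,0,0,-0.44,0,0,0,0,0,0,-0.43,0,0,0,0,0,0,0,0,0,0,0.19,-0.04,-0.53,0.06,0,0,0,0.19,-0.06,-0.53,0.07,0]
}}

```text
time: 21.25
tcp_pos: [417.2, 252.1, 120.1]
ee_rot: [0.02, 1.0, -0.0, -0.001]
wrist_force: [0.5, 0.4, -0.5]
gripper_width: 0.497
gripper_force: 0.0
```

Call:
{"name": "step_arm", "arguments": {
  "deltas": [0,0,0.19,-0.07,-0.52,0.06,0,0,0,0.19,-0.07,-0.52,0.07,0,0,0,0.18,-0.09,-0.52,0.06,0,0,0,0.19,-0.1,-0.52,0.07,0,0,0,0.18,-0.1,-0.52,0.06,0,0,0,0.19,-0.12,-0.52,0.07,0,0,0,0.18,-0.12,-0.52,0.06,0,0,0,0,0,0,0,0]
}}

```text
time: 22.25
tcp_pos: [435.3, 29.8, 92.7]
ee_rot: [0.09, 0.996, -0.0, -0.001]
wrist_force: [0.6, -0.5, -1.1]
gripper_width: 0.498
gripper_force: 0.0
```

```bash
python3 - <<'E'
from h import *
chk((340,640,-205,400))
plan([(436.2,31.3,31,169.9,0,5),(436.2,31.3,31,169.9,1,5),(436.2,31.3,130,169.9,1,6),(525.5,-265,130,186.4,1,12),(525.5,-265,110,186.4,1,4)])
p=np.load("sceneL.npy",allow_pickle=True).item()
cv2.imwrite("pics/crate2.png",cv2.resize(p["color"][220:380,300:460],None,fx=3,fy=3)[:,:,::-1])
E
```

```text
scene [(499, 369), (428, 344), (421, 285), (501, 285), (398, 39), (477, 24), (619, -18), (543, -43), (477, -53), (399, -67), (608, -140), (532, -164)]
wrist [(396, 39), (475, 24), (397, -68)]
 [0,0,0,0,0,0.21,0,  0,0,0,0,0,0.21,0,  0,-0.01,0,0,0,0.21,0,  0,0,0,-0.01,0,0.2,0,  0,-0.01,0,0,0,0.21,0,  0,0,0,0,0,0,1,  0,0,0,0,0,0,1,  0,0,0,0,0,0,1]
 [0,0,0,0,0,0,1,  0,0,0,0,0,0,1,  0,0,0,0,0,-0.28,1,  0,0,0,0,0,-0.27,1,  0,0,0,0,0,-0.28,1,  0,0,0,0,0,-0.27,1,  0,0,0,0,0,-0.28,1,  0,0,0,0,0,-0.27,1]
 [0,0,-0.23,-0.19,-0.38,0,1,  0,0,-0.23,-0.19,-0.39,0,1,  0,0,-0.23,-0.18,-0.39,0,1,  0,0,-0.23,-0.17,-0.4,0,1,  0,0,-0.23,-0.16,-0.4,0,1,  0,0,-0.23,-0.15,-0.4,0,1,  0,0,-0.23,-0.14,-0.41,0,1,  0,0,-0.23,-0.12,-0.41,0,1]
 [0,0,-0.23,-0.12,-0.41,0,1,  0,0,-0.23,-0.1,-0.42,0,1,  0,0,-0.23,-0.1,-0.42,0,1,  0,0,-0.22,-0.08,-0.42,0,1,  0,0,0,0,0,0.08,1,  0,0,0,0,0,0.08,1,  0,0,0,0,0,0.08,1,  0,0,0,0,0,0.09,1]
```

View pics/crate2.png

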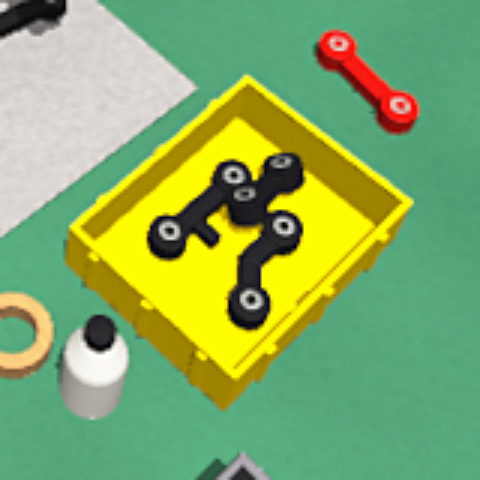

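All three faulty arms are in the crate. Now the first sound arm, C, to the far-x, near-y bay.

Call:
{"name": "step_arm", "arguments": {
  "deltas": [0,0,0,0,0,0.21,0,0,0,0,0,0,0.21,0,0,-0.01,0,0,0,0.21,0,0,0,0,-0.01,0,0.2,0,0,-0.01,0,0,0,0.21,0,0,0,0,0,0,0,1,0,0,0,0,0,0,1,0,0,0,0,0,0,1]
}}

```text
time: 23.35
tcp_pos: [437.1, 31.0, 32.1]
ee_rot: [0.088, 0.996, -0.0, 0.001]
wrist_force: [0.1, 0.5, -0.6]
gripper_width: 0.192
gripper_force: 52.4
```

Call:
{"name": "step_arm", "arguments": {
  "deltas": [0,0,0,0,0,0,1,0,0,0,0,0,0,1,0,0,0,0,0,-0.28,1,0,0,0,0,0,-0.27,1,0,0,0,0,0,-0.28,1,0,0,0,0,0,-0.27,1,0,0,0,0,0,-0.28,1,0,0,0,0,0,-0.27,1]
}}

```text
time: 24.35
tcp_pos: [436.5, 31.2, 131.8]
ee_rot: [0.088, 0.996, -0.0, 0.001]
wrist_force: [-0.2, -0.4, -1.1]
gripper_width: 0.196
gripper_force: 52.4
```

Call:
{"name": "step_arm", "arguments": {
  "deltas": [0,0,-0.23,-0.19,-0.38,0,1,0,0,-0.23,-0.19,-0.39,0,1,0,0,-0.23,-0.18,-0.39,0,1,0,0,-0.23,-0.17,-0.4,0,1,0,0,-0.23,-0.16,-0.4,0,1,0,0,-0.23,-0.15,-0.4,0,1,0,0,-0.23,-0.14,-0.41,0,1,0,0,-0.23,-0.12,-0.41,0,1]
}}

```text
time: 25.35
tcp_pos: [496.9, -167.2, 131.1]
ee_rot: [-0.009, 1.0, -0.0, 0.001]
wrist_force: [0.6, -1.2, -0.7]
gripper_width: 0.192
gripper_force: 52.5
```

Call:
{"name": "step_arm", "arguments": {
  "deltas": [0,0,-0.23,-0.12,-0.41,0,1,0,0,-0.23,-0.1,-0.42,0,1,0,0,-0.23,-0.1,-0.42,0,1,0,0,-0.22,-0.08,-0.42,0,1,0,0,0,0,0,0.08,1,0,0,0,0,0,0.08,1,0,0,0,0,0,0.08,1,0,0,0,0,0,0.09,1]
}}

```text
time: 26.35
tcp_pos: [525.8, -264.3, 110.6]
ee_rot: [-0.056, 0.998, -0.0, 0.0]
wrist_force: [0.4, 0.6, -0.9]
gripper_width: 0.195
gripper_force: 52.5
```

```bash
python3 - <<'E'
from h import *
p=cams.snapshot("wrist");np.save("w4.npy",p,allow_pickle=True)
print([np.round(e,1).tolist() for e in eyes(p,h=90,roi=(400,620,-340,-200),thr=.6)])
cv2.imwrite("pics/w4.png",rectify(p,14,310,650,-390,-190,2.2)[:,:,::-1])
for b in pinpoint("bay0",p): print(np.round(world(p,b["point"])),b["confidence"])
E
```

```text
[[577.7, -257.7, 0.7], [490.3, -267.7, 0.7]]
[ 528. -327.    4.] 0.6
```

View pics/w4.png

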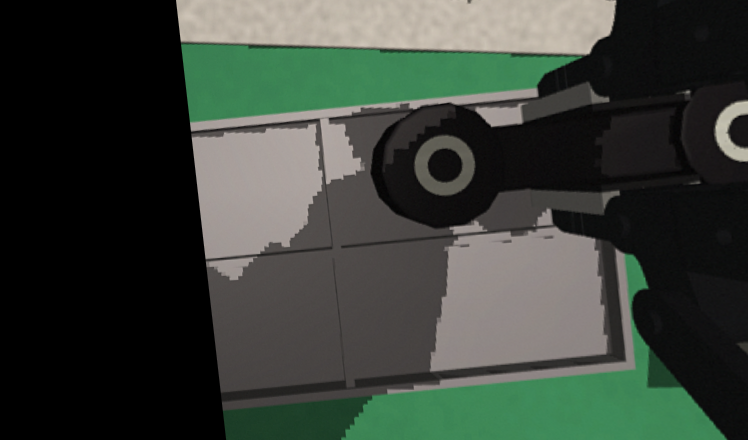

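Wrist view rectified at z=14: tray corner at (632,367), divider crossing near (338,250). So the tray centre is about (464,-304.5), yaw about 6.1°. Lower and release.

```bash
python3 - <<'E'
from h import *
plan([(524.4,-265.6,34,186.1,1,6),(524.4,-265.6,34,186.1,.4,2),(524.4,-265.6,34,186.1,.4,1),(524.4,-265.6,110,186.1,.4,4),(437.1,-60.2,95,190.1,0,10),(437.1,-60.2,95,190.1,0,1)])
E
```

```text
[0,0,0.01,0,0,0.21,1,  0,0,0.01,0,0,0.21,1,  0,0,0.01,0,-0.01,0.21,1,  0,0,0.01,0.01,0,0.21,1,  0,0,0.01,0,-0.01,0.21,1,  0.01,0,0.01,0.01,0,0.22,1,  0,0,0,0,0,0,0.4,  0,0,0,0,0,0,0.4]
 [0,0,0,0,0,0,0.4,  0,0,0,0,0,-0.32,0.4,  0,0,0,0,0,-0.32,0.4,  0,0,0,0,0,-0.32,0.4,  0,0,0,0,0,-0.31,0.4,  0,0,-0.07,0.11,0.36,0.02,0,  0,0,-0.07,0.11,0.36,0.03,0,  0,0,-0.07,0.1,0.36,0.02,0]
 [0,0,-0.07,0.1,0.36,0.03,0,  0,0,-0.06,0.1,0.36,0.02,0,  0,0,-0.07,0.09,0.36,0.03,0,  0,0,-0.06,0.09,0.36,0.02,0,  0,0,-0.07,0.09,0.36,0.03,0,  0,0,-0.06,0.09,0.35,0.02,0,  0,0,-0.07,0.09,0.36,0.03,0,  0,0,0,0,0,0,0]
```

Call:
{"name": "step_arm", "arguments": {
  "deltas": [0,0,0.01,0,0,0.21,1,0,0,0.01,0,0,0.21,1,0,0,0.01,0,-0.01,0.21,1,0,0,0.01,0.01,0,0.21,1,0,0,0.01,0,-0.01,0.21,1,0.01,0,0.01,0.01,0,0.22,1,0,0,0,0,0,0,0.4,0,0,0,0,0,0,0.4]
}}

```text
time: 27.45
tcp_pos: [525.4, -266.7, 35.2]
ee_rot: [-0.053, 0.999, -0.001, 0.001]
wrist_force: [0.8, 0.4, -0.6]
gripper_width: 0.298
gripper_force: 0.0
```

Call:
{"name": "step_arm", "arguments": {
  "deltas": [0,0,0,0,0,0,0.4,0,0,0,0,0,-0.32,0.4,0,0,0,0,0,-0.32,0.4,0,0,0,0,0,-0.32,0.4,0,0,0,0,0,-0.31,0.4,0,0,-0.07,0.11,0.36,0.02,0,0,0,-0.07,0.11,0.36,0.03,0,0,0,-0.07,0.1,0.36,0.02,0]
}}

```text
time: 28.45
tcp_pos: [498.5, -203.8, 107.8]
ee_rot: [-0.064, 0.998, -0.001, 0.001]
wrist_force: [-0.2, 0.1, 0.2]
gripper_width: 0.5
gripper_force: 0.0
```

Call:
{"name": "step_arm", "arguments": {
  "deltas": [0,0,-0.07,0.1,0.36,0.03,0,0,0,-0.06,0.1,0.36,0.02,0,0,0,-0.07,0.09,0.36,0.03,0,0,0,-0.06,0.09,0.36,0.02,0,0,0,-0.07,0.09,0.36,0.03,0,0,0,-0.06,0.09,0.35,0.02,0,0,0,-0.07,0.09,0.36,0.03,0,0,0,0,0,0,0,0]
}}

```text
time: 29.45
tcp_pos: [436.8, -59.5, 95.3]
ee_rot: [-0.089, 0.996, -0.001, 0.0]
wrist_force: [-0.1, -0.8, 0.5]
gripper_width: 0.5
gripper_force: 0.0
```

```bash
python3 - <<'E'
from h import *
chk((340,640,-390,210))
p=cams.snapshot("side");print([np.round(e,1).tolist() for e in eyes(p,h=26,roi=(340,640,-390,-205))])
plan([(437.1,-60.2,31,190.1,0,5),(437.1,-60.2,31,190.1,1,5),(437.1,-60.2,130,190.1,1,6),(397,-279.5,120,186.1,1,8),(397,-279.5,34,186.1,1,6),(397,-279.5,34,186.1,.4,2)])
p=np.load("sceneL.npy",allow_pickle=True).item()
cv2.imwrite("pics/tray1.png",cv2.resize(p["color"][120:240,150:310],None,fx=4,fy=4)[:,:,::-1])
E
```

```text
scene [(619, -18), (543, -43), (477, -53), (608, -140), (532, -164), (566, -261), (486, -270)]
wrist [(476, -54), (397, -68)]
[[564.7, -264.0, 0.8], [485.0, -272.0, 0.8]]
 [0,0,0,0,0,0.22,0,  -0.01,0,0,0,0.01,0.21,0,  0,0.01,0,0.01,0,0.22,0,  -0.01,0,0,0,0.01,0.21,0,  0,0.01,0,0,0,0.22,0,  0,0,0,0,0,0,1,  0,0,0,0,0,0,1,  0,0,0,0,0,0,1]
 [0,0,0,0,0,0,1,  0,0,0,0,0,0,1,  0,0,0,0,0,-0.28,1,  0,0,0,0,0,-0.27,1,  0,0,0,0,0,-0.28,1,  0,0,0,0,0,-0.27,1,  0,0,0,0,0,-0.28,1,  0,0,0,0,0,-0.27,1]
 [0,0,0.08,0.16,-0.44,0.02,1,  0,0,0.08,0.16,-0.44,0.02,1,  0,0,0.08,0.16,-0.44,0.02,1,  0,0,0.08,0.15,-0.44,0.02,1,  0,0,0.09,0.15,-0.44,0.02,1,  0,0,0.08,0.14,-0.44,0.02,1,  0,0,0.09,0.14,-0.44,0.02,1,  0,0,0.08,0.14,-0.44,0.03,1]
 [0,0,0,0,0,0.24,1,  0,0,0,0,0,0.24,1,  0,0,0,0,0,0.24,1,  0,0,0,0,0,0.24,1,  0,0,0,0,0,0.24,1,  0,0,0,0,0,0.23,1,  0,0,0,0,0,0,0.4,  0,0,0,0,0,0,0.4]
```

View pics/tray1.png

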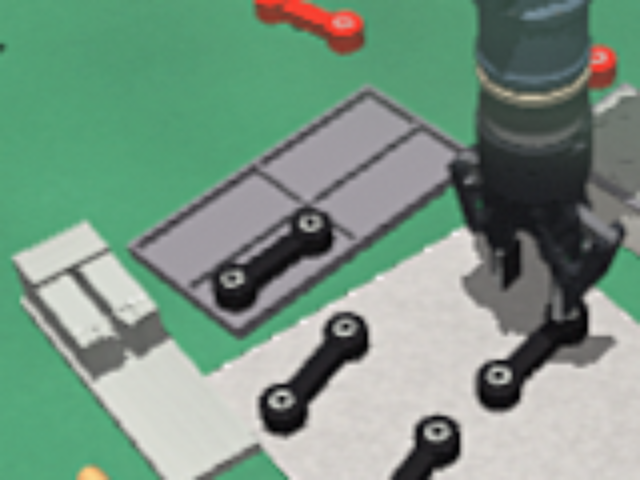

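Arm C lies flat in its bay: both eyes at about the same height, centre (525.5,-266). On to D.

Call:
{"name": "step_arm", "arguments": {
  "deltas": [0,0,0,0,0,0.22,0,-0.01,0,0,0,0.01,0.21,0,0,0.01,0,0.01,0,0.22,0,-0.01,0,0,0,0.01,0.21,0,0,0.01,0,0,0,0.22,0,0,0,0,0,0,0,1,0,0,0,0,0,0,1,0,0,0,0,0,0,1]
}}

```text
time: 30.6
tcp_pos: [437.5, -60.1, 31.3]
ee_rot: [-0.088, 0.996, -0.0, 0.0]
wrist_force: [0.6, -1.2, -1.1]
gripper_width: 0.194
gripper_force: 52.5
```

Call:
{"name": "step_arm", "arguments": {
  "deltas": [0,0,0,0,0,0,1,0,0,0,0,0,0,1,0,0,0,0,0,-0.28,1,0,0,0,0,0,-0.27,1,0,0,0,0,0,-0.28,1,0,0,0,0,0,-0.27,1,0,0,0,0,0,-0.28,1,0,0,0,0,0,-0.27,1]
}}

```text
time: 31.6
tcp_pos: [437.2, -60.0, 131.1]
ee_rot: [-0.088, 0.996, 0.0, -0.0]
wrist_force: [0.2, 0.4, -0.7]
gripper_width: 0.194
gripper_force: 52.6
```

Call:
{"name": "step_arm", "arguments": {
  "deltas": [0,0,0.08,0.16,-0.44,0.02,1,0,0,0.08,0.16,-0.44,0.02,1,0,0,0.08,0.16,-0.44,0.02,1,0,0,0.08,0.15,-0.44,0.02,1,0,0,0.09,0.15,-0.44,0.02,1,0,0,0.08,0.14,-0.44,0.02,1,0,0,0.09,0.14,-0.44,0.02,1,0,0,0.08,0.14,-0.44,0.03,1]
}}

```text
time: 32.6
tcp_pos: [396.4, -280.5, 120.0]
ee_rot: [-0.053, 0.999, 0.0, -0.0]
wrist_force: [-0.2, 0.3, -1.0]
gripper_width: 0.194
gripper_force: 52.7
```

```bash
python3 - <<'E'
from h import *
plan([(397,-279.5,34,186.1,1,7),(397,-279.5,34,186.1,.4,3),(397,-279.5,110,186.1,.4,4),(580,-30.5,95,198.2,0,9),(580,-30.5,95,198.2,0,1)])
E
```

```text
[0,0,0,0,0,0.2,1,  0,0,0,0,0,0.21,1,  0,0,0,0,0,0.2,1,  0,0,0,0,0,0.21,1,  0,0,0,0,0,0.2,1,  0,0,0,-0.01,0.01,0.21,1,  0,-0.01,0,0,0,0.2,1,  0,0,0,0,0,0,0.4]
 [0,0,0,0,0,0,0.4,  0,0,0,0,0,0,0.4,  0,0,0,0,0,-0.32,0.4,  0,0,0,0,0,-0.31,0.4,  0,0,0,0,0,-0.32,0.4,  0,0,0,0,0,-0.31,0.4,  0,0,-0.22,-0.39,0.42,0.03,0,  0,0,-0.22,-0.4,0.41,0.03,0]
 [0,0,-0.23,-0.4,0.41,0.03,0,  0,0,-0.22,-0.41,0.4,0.03,0,  0,0,-0.23,-0.42,0.38,0.03,0,  0,0,-0.22,-0.43,0.38,0.02,0,  0,0,-0.23,-0.44,0.36,0.03,0,  0,0,-0.22,-0.46,0.35,0.02,0,  0,0,-0.23,-0.46,0.35,0.03,0,  0,0,0,0,0,0,0]
```

Call:
{"name": "step_arm", "arguments": {
  "deltas": [0,0,0,0,0,0.2,1,0,0,0,0,0,0.21,1,0,0,0,0,0,0.2,1,0,0,0,0,0,0.21,1,0,0,0,0,0,0.2,1,0,0,0,-0.01,0.01,0.21,1,0,-0.01,0,0,0,0.2,1,0,0,0,0,0,0,0.4]
}}

```text
time: 33.6
tcp_pos: [396.2, -278.0, 32.4]
ee_rot: [-0.053, 0.999, 0.001, -0.001]
wrist_force: [-0.0, -0.4, 0.7]
gripper_width: 0.301
gripper_force: 0.0
```

Call:
{"name": "step_arm", "arguments": {
  "deltas": [0,0,0,0,0,0,0.4,0,0,0,0,0,0,0.4,0,0,0,0,0,-0.32,0.4,0,0,0,0,0,-0.31,0.4,0,0,0,0,0,-0.32,0.4,0,0,0,0,0,-0.31,0.4,0,0,-0.22,-0.39,0.42,0.03,0,0,0,-0.22,-0.4,0.41,0.03,0]
}}

```text
time: 34.6
tcp_pos: [439.3, -224.0, 107.1]
ee_rot: [-0.076, 0.997, -0.001, 0.001]
wrist_force: [0.5, 0.7, 0.5]
gripper_width: 0.5
gripper_force: 0.0
```

Call:
{"name": "step_arm", "arguments": {
  "deltas": [0,0,-0.23,-0.4,0.41,0.03,0,0,0,-0.22,-0.41,0.4,0.03,0,0,0,-0.23,-0.42,0.38,0.03,0,0,0,-0.22,-0.43,0.38,0.02,0,0,0,-0.23,-0.44,0.36,0.03,0,0,0,-0.22,-0.46,0.35,0.02,0,0,0,-0.23,-0.46,0.35,0.03,0,0,0,0,0,0,0,0]
}}

```text
time: 35.6
tcp_pos: [581.4, -27.6, 94.8]
ee_rot: [-0.16, 0.987, 0.0, 0.001]
wrist_force: [0.0, -0.1, 0.2]
gripper_width: 0.502
gripper_force: 0.0
```

```bash
python3 - <<'E'
from h import *
chk((340,640,-390,210))
p=cams.snapshot("side");print([np.round(e,1).tolist() for e in eyes(p,h=26,roi=(340,640,-390,-205))])
plan([(580,-30.5,31,198.2,0,5),(580,-30.5,31,198.2,1,5),(580,-30.5,130,198.2,1,6),(531,-329.5,120,186.1,1,12)])
E
```

```text
scene [(619, -18), (608, -140), (566, -261)]
wrist [(618, -18), (542, -44), (606, -140), (530, -166)]
[[564.7, -264.0, 0.8], [485.0, -272.0, 0.8], [437.0, -275.7, 0.8], [357.7, -284.0, 0.9]]
 [0,0,0,0,0,0.21,0,  0,0,0,0,0,0.21,0,  0,0,0,0,0,0.21,0,  0,0,0,0,-0.01,0.22,0,  0,0,0,0,0,0.21,0,  0,0,0,0,0,0,1,  0,0,0,0,0,0,1,  0,0,0,0,0,0,1]
 [0,0,0,0,0,0,1,  0,0,0,0,0,0,1,  0,0,0,0,0,-0.27,1,  0,0,0,0,0,-0.28,1,  0,0,0,0,0,-0.27,1,  0,0,0,0,0,-0.28,1,  0,0,0,0,0,-0.27,1,  0,0,0,0,0,-0.28,1]
 [0,0,0.17,0.19,-0.37,0.01,1,  0,0,0.17,0.19,-0.38,0.01,1,  0,0,0.17,0.18,-0.38,0.01,1,  0,0,0.17,0.17,-0.38,0.02,1,  0,0,0.17,0.17,-0.39,0.01,1,  0,0,0.17,0.16,-0.39,0.02,1,  0,0,0.17,0.15,-0.39,0.01,1,  0,0,0.17,0.15,-0.39,0.02,1]
 [0,0,0.16,0.14,-0.4,0.01,1,  0,0,0.17,0.13,-0.4,0.02,1,  0,0,0.16,0.13,-0.4,0.01,1,  0,0,0.17,0.12,-0.41,0.02,1,  0,0,0,0,0,0,1,  0,0,0,0,0,0,1,  0,0,0,0,0,0,1,  0,0,0,0,0,0,1]
```

Call:
{"name": "step_arm", "arguments": {
  "deltas": [0,0,0,0,0,0.21,0,0,0,0,0,0,0.21,0,0,0,0,0,0,0.21,0,0,0,0,0,-0.01,0.22,0,0,0,0,0,0,0.21,0,0,0,0,0,0,0,1,0,0,0,0,0,0,1,0,0,0,0,0,0,1]
}}

```text
time: 36.75
tcp_pos: [580.8, -30.0, 31.5]
ee_rot: [-0.159, 0.987, 0.0, 0.001]
wrist_force: [-0.6, 0.5, -0.4]
gripper_width: 0.191
gripper_force: 53.0
```

Call:
{"name": "step_arm", "arguments": {
  "deltas": [0,0,0,0,0,0,1,0,0,0,0,0,0,1,0,0,0,0,0,-0.27,1,0,0,0,0,0,-0.28,1,0,0,0,0,0,-0.27,1,0,0,0,0,0,-0.28,1,0,0,0,0,0,-0.27,1,0,0,0,0,0,-0.28,1]
}}

```text
time: 37.75
tcp_pos: [580.2, -30.0, 131.0]
ee_rot: [-0.158, 0.987, 0.0, 0.0]
wrist_force: [0.5, 0.5, -1.0]
gripper_width: 0.192
gripper_force: 53.0
```

Call:
{"name": "step_arm", "arguments": {
  "deltas": [0,0,0.17,0.19,-0.37,0.01,1,0,0,0.17,0.19,-0.38,0.01,1,0,0,0.17,0.18,-0.38,0.01,1,0,0,0.17,0.17,-0.38,0.02,1,0,0,0.17,0.17,-0.39,0.01,1,0,0,0.17,0.16,-0.39,0.02,1,0,0,0.17,0.15,-0.39,0.01,1,0,0,0.17,0.15,-0.39,0.02,1]
}}

```text
time: 38.75
tcp_pos: [547.8, -229.8, 123.7]
ee_rot: [-0.088, 0.996, 0.0, 0.0]
wrist_force: [0.9, -1.1, -0.3]
gripper_width: 0.192
gripper_force: 53.1
```

Call:
{"name": "step_arm", "arguments": {
  "deltas": [0,0,0.16,0.14,-0.4,0.01,1,0,0,0.17,0.13,-0.4,0.02,1,0,0,0.16,0.13,-0.4,0.01,1,0,0,0.17,0.12,-0.41,0.02,1,0,0,0,0,0,0,1,0,0,0,0,0,0,1,0,0,0,0,0,0,1,0,0,0,0,0,0,1]
}}

```text
time: 39.75
tcp_pos: [531.8, -328.4, 119.6]
ee_rot: [-0.054, 0.999, 0.0, 0.0]
wrist_force: [-0.0, 0.7, -1.1]
gripper_width: 0.193
gripper_force: 53.1
```

```bash
python3 - <<'E'
from h import *
plan([(531,-329.5,34,186.1,1,7),(531,-329.5,34,186.1,.4,3),(531,-329.5,110,186.1,.4,4),(568.5,-152.5,95,198.3,0,9),(568.5,-152.5,95,198.3,0,1)])
E
```

```text
[0,0,0,0,0,0.2,1,  0,0,0,0,0,0.2,1,  0,0,0,0,0,0.21,1,  0,0,0,0,0,0.2,1,  0,0,0,0,-0.01,0.21,1,  0,0,0.01,0.01,0,0.2,1,  0.01,0,0,0,-0.01,0.21,1,  0,0,0,0,0,0,0.4]
 [0,0,0,0,0,0,0.4,  0,0,0,0,0,0,0.4,  0,0,0,0,0,-0.32,0.4,  0,0,0,0,0,-0.32,0.4,  0,0,0,0,0,-0.32,0.4,  0,0,0,0,0,-0.31,0.4,  0,0,-0.23,-0.1,0.32,0.03,0,  0,0,-0.22,-0.11,0.32,0.03,0]
 [0,0,-0.23,-0.12,0.31,0.03,0,  0,0,-0.22,-0.13,0.31,0.03,0,  0,0,-0.23,-0.13,0.31,0.03,0,  0,0,-0.22,-0.14,0.3,0.02,0,  0,0,-0.23,-0.15,0.3,0.03,0,  0,0,-0.22,-0.15,0.3,0.02,0,  0,0,-0.23,-0.17,0.29,0.03,0,  0,0,0,0,0,0,0]
```

Call:
{"name": "step_arm", "arguments": {
  "deltas": [0,0,0,0,0,0.2,1,0,0,0,0,0,0.2,1,0,0,0,0,0,0.21,1,0,0,0,0,0,0.2,1,0,0,0,0,-0.01,0.21,1,0,0,0.01,0.01,0,0.2,1,0.01,0,0,0,-0.01,0.21,1,0,0,0,0,0,0,0.4]
}}

```text
time: 40.75
tcp_pos: [530.2, -329.7, 32.0]
ee_rot: [-0.053, 0.999, 0.001, -0.001]
wrist_force: [0.1, -0.2, 0.0]
gripper_width: 0.299
gripper_force: 0.0
```

Call:
{"name": "step_arm", "arguments": {
  "deltas": [0,0,0,0,0,0,0.4,0,0,0,0,0,0,0.4,0,0,0,0,0,-0.32,0.4,0,0,0,0,0,-0.32,0.4,0,0,0,0,0,-0.32,0.4,0,0,0,0,0,-0.31,0.4,0,0,-0.23,-0.1,0.32,0.03,0,0,0,-0.22,-0.11,0.32,0.03,0]
}}

```text
time: 41.75
tcp_pos: [539.0, -289.0, 105.7]
ee_rot: [-0.077, 0.997, 0.0, -0.0]
wrist_force: [-0.5, -0.5, -0.7]
gripper_width: 0.501
gripper_force: 0.0
```

Call:
{"name": "step_arm", "arguments": {
  "deltas": [0,0,-0.23,-0.12,0.31,0.03,0,0,0,-0.22,-0.13,0.31,0.03,0,0,0,-0.23,-0.13,0.31,0.03,0,0,0,-0.22,-0.14,0.3,0.02,0,0,0,-0.23,-0.15,0.3,0.03,0,0,0,-0.22,-0.15,0.3,0.02,0,0,0,-0.23,-0.17,0.29,0.03,0,0,0,0,0,0,0,0]
}}

```text
time: 42.75
tcp_pos: [569.0, -151.7, 94.6]
ee_rot: [-0.16, 0.987, -0.0, -0.0]
wrist_force: [-0.1, -0.2, -0.9]
gripper_width: 0.5
gripper_force: 0.0
```

```bash
python3 - <<'E'
from h import *
chk((340,640,-390,210))
p=cams.snapshot("side");print([np.round(e,1).tolist() for e in eyes(p,h=26,roi=(340,640,-390,-205))])
plan([(568.5,-152.5,31,198.3,0,5),(568.5,-152.5,31,198.3,1,5),(568.5,-152.5,130,198.3,1,6),(403.8,-343.1,120,186.1,1,11)])
E
```

```text
scene [(608, -140), (566, -261), (438, -273), (358, -282), (572, -325)]
wrist [(607, -140), (530, -165), (564, -262)]
[[564.7, -264.0, 0.8], [485.0, -272.0, 0.8], [437.0, -275.7, 0.9], [357.7, -284.7, 0.8], [570.7, -328.0, 0.8], [491.3, -336.0, 0.9]]
 [0,0,0,0,0,0.21,0,  0,0,0,0,0.01,0.21,0,  0,0,0,0,0,0.21,0,  -0.01,0,-0.01,0,0.01,0.22,0,  0,0,0,0,0,0.21,0,  0,0,0,0,0,0,1,  0,0,0,0,0,0,1,  0,0,0,0,0,0,1]
 [0,0,0,0,0,0,1,  0,0,0,0,0,0,1,  0,0,0,0,0,-0.27,1,  0,0,0,0,0,-0.28,1,  0,0,0,0,0,-0.27,1,  0,0,0,0,0,-0.28,1,  0,0,0,0,0,-0.27,1,  0,0,0,0,0,-0.28,1]
 [0,0,0.18,0.33,-0.2,0.02,1,  0,0,0.18,0.32,-0.2,0.02,1,  0,0,0.19,0.32,-0.21,0.01,1,  0,0,0.18,0.32,-0.21,0.02,1,  0,0,0.19,0.31,-0.22,0.01,1,  0,0,0.18,0.31,-0.23,0.02,1,  0,0,0.19,0.3,-0.23,0.01,1,  0,0,0.18,0.3,-0.24,0.02,1]
 [0,0,0.19,0.29,-0.24,0.01,1,  0,0,0.18,0.29,-0.25,0.02,1,  0,0,0.19,0.28,-0.25,0.01,1,  0,0,0,0,0,0,1,  0,0,0,0,0,0,1,  0,0,0,0,0,0,1,  0,0,0,0,0,0,1,  0,0,0,0,0,0,1]
```

Call:
{"name": "step_arm", "arguments": {
  "deltas": [0,0,0,0,0,0.21,0,0,0,0,0,0.01,0.21,0,0,0,0,0,0,0.21,0,-0.01,0,-0.01,0,0.01,0.22,0,0,0,0,0,0,0.21,0,0,0,0,0,0,0,1,0,0,0,0,0,0,1,0,0,0,0,0,0,1]
}}

```text
time: 43.9
tcp_pos: [568.9, -152.4, 31.9]
ee_rot: [-0.159, 0.987, -0.0, 0.001]
wrist_force: [0.7, -0.5, -0.6]
gripper_width: 0.201
gripper_force: 53.0
```

Call:
{"name": "step_arm", "arguments": {
  "deltas": [0,0,0,0,0,0,1,0,0,0,0,0,0,1,0,0,0,0,0,-0.27,1,0,0,0,0,0,-0.28,1,0,0,0,0,0,-0.27,1,0,0,0,0,0,-0.28,1,0,0,0,0,0,-0.27,1,0,0,0,0,0,-0.28,1]
}}

```text
time: 44.9
tcp_pos: [568.4, -152.3, 131.4]
ee_rot: [-0.159, 0.987, 0.0, 0.0]
wrist_force: [-0.3, -1.3, -0.3]
gripper_width: 0.191
gripper_force: 53.0
```

Call:
{"name": "step_arm", "arguments": {
  "deltas": [0,0,0.18,0.33,-0.2,0.02,1,0,0,0.18,0.32,-0.2,0.02,1,0,0,0.19,0.32,-0.21,0.01,1,0,0,0.18,0.32,-0.21,0.02,1,0,0,0.19,0.31,-0.22,0.01,1,0,0,0.18,0.31,-0.23,0.02,1,0,0,0.19,0.3,-0.23,0.01,1,0,0,0.18,0.3,-0.24,0.02,1]
}}

```text
time: 45.9
tcp_pos: [448.1, -291.7, 123.0]
ee_rot: [-0.082, 0.997, 0.0, 0.0]
wrist_force: [-0.3, 1.0, -0.4]
gripper_width: 0.195
gripper_force: 53.0
```

Call:
{"name": "step_arm", "arguments": {
  "deltas": [0,0,0.19,0.29,-0.24,0.01,1,0,0,0.18,0.29,-0.25,0.02,1,0,0,0.19,0.28,-0.25,0.01,1,0,0,0,0,0,0,1,0,0,0,0,0,0,1,0,0,0,0,0,0,1,0,0,0,0,0,0,1,0,0,0,0,0,0,1]
}}

```text
time: 46.9
tcp_pos: [404.2, -342.2, 119.9]
ee_rot: [-0.054, 0.999, 0.0, -0.0]
wrist_force: [0.3, -0.0, 0.1]
gripper_width: 0.195
gripper_force: 53.1
```

```bash
python3 - <<'E'
from h import *
plan([(403.8,-343.1,34,186.1,1,7),(403.8,-343.1,34,186.1,.4,3),(403.8,-343.1,120,186.1,.4,4),(420,-50,180,150,0,10)])
E
```

```text
[0,0,0,0,0,0.2,1,  0,0,0,0,0,0.21,1,  0,0,0,0,0,0.2,1,  0,0,0,0,0,0.21,1,  0,0,0,0,-0.01,0.2,1,  0,0,0.01,0,0,0.21,1,  0,0,0,0.01,-0.01,0.2,1,  0,0,0,0,0,0,0.4]
 [0,0,0,0,0,0,0.4,  0,0,0,0,0,0,0.4,  0,0,0,0,0,-0.36,0.4,  0,0,0,0,0,-0.36,0.4,  0,0,0,0,0,-0.36,0.4,  0,0,0,0,0.01,-0.35,0.4,  0,0,0.6,-0.08,0.48,-0.1,0,  0,0,0.6,-0.05,0.49,-0.1,0]
 [0,0,0.6,-0.02,0.49,-0.1,0,  0,0,0.6,0.01,0.49,-0.1,0,  0,0,0.6,0.04,0.49,-0.1,0,  0,0,0.6,0.08,0.48,-0.1,0,  0,0,0.6,0.11,0.48,-0.1,0,  0,0,0.61,0.13,0.47,-0.1,0,  0,0,0.6,0.16,0.46,-0.1,0,  0,0,0.61,0.2,0.44,-0.1,0]
```

Call:
{"name": "step_arm", "arguments": {
  "deltas": [0,0,0,0,0,0.2,1,0,0,0,0,0,0.21,1,0,0,0,0,0,0.2,1,0,0,0,0,0,0.21,1,0,0,0,0,-0.01,0.2,1,0,0,0.01,0,0,0.21,1,0,0,0,0.01,-0.01,0.2,1,0,0,0,0,0,0,0.4]
}}

```text
time: 47.9
tcp_pos: [402.7, -343.0, 32.7]
ee_rot: [-0.053, 0.999, 0.001, -0.001]
wrist_force: [-0.3, -0.1, -0.9]
gripper_width: 0.294
gripper_force: 0.0
```

Call:
{"name": "step_arm", "arguments": {
  "deltas": [0,0,0,0,0,0,0.4,0,0,0,0,0,0,0.4,0,0,0,0,0,-0.36,0.4,0,0,0,0,0,-0.36,0.4,0,0,0,0,0,-0.36,0.4,0,0,0,0,0.01,-0.35,0.4,0,0,0.6,-0.08,0.48,-0.1,0,0,0,0.6,-0.05,0.49,-0.1,0]
}}

```text
time: 48.9
tcp_pos: [407.4, -284.6, 133.4]
ee_rot: [0.011, 1.0, -0.001, 0.001]
wrist_force: [0.3, -1.3, -0.6]
gripper_width: 0.499
gripper_force: 0.0
```

Call:
{"name": "step_arm", "arguments": {
  "deltas": [0,0,0.6,-0.02,0.49,-0.1,0,0,0,0.6,0.01,0.49,-0.1,0,0,0,0.6,0.04,0.49,-0.1,0,0,0,0.6,0.08,0.48,-0.1,0,0,0,0.6,0.11,0.48,-0.1,0,0,0,0.6,0.13,0.47,-0.1,0,0,0,0.6,0.16,0.46,-0.1,0,0,0,0.6,0.2,0.44,-0.1,0]
}}

```text
time: 49.9
tcp_pos: [420.0, -49.5, 181.1]
ee_rot: [0.259, 0.966, 0.0, 0.001]
wrist_force: [0.6, -0.7, 0.5]
gripper_width: 0.498
gripper_force: 0.0
```

```bash
python3 - <<'E'
from h import *
chk((340,640,-390,400))
for n in("scene","side"):
    p=cams.snapshot(n);np.save(n+"5.npy",p,allow_pickle=True)
    if n=="side":print([np.round(e,1).tolist() for e in eyes(p,h=26,roi=(340,640,-390,-205))])
    for l in("gauge","gauge_shoulder","slot_mouth","holder"):
        print(n,l,[(np.round(world(p,d["point"])).astype(int).tolist(),round(d["confidence"],2)) for d in pinpoint(l,p)[:1]])
p=np.load("scene5.npy",allow_pickle=True).item()
cv2.imwrite("pics/s5.png",cv2.resize(p["color"][110:320,110:310],None,fx=2.8,fy=2.8)[:,:,::-1])
E
```

```text
scene [(499, 369), (428, 344), (421, 285), (501, 285), (566, -261), (486, -270), (438, -273), (358, -281), (572, -325), (492, -333), (444, -338), (365, -347)]
wrist [(437, -274), (358, -282), (444, -339)]
scene gauge [([677, 126, -1], 0.84)]
scene gauge_shoulder [([676, 68, 19], 0.67)]
scene slot_mouth [([662, -255, 29], 0.95)]
scene holder [([412, 314, 17], 0.62)]
[[564.7, -264.0, 0.8], [485.0, -272.0, 0.8], [437.0, -275.7, 0.8], [357.7, -284.0, 0.9], [571.0, -327.7, 0.8], [491.3, -336.0, 0.9], [443.7, -340.7, 0.9], [364.3, -348.7, 0.9]]
side gauge [([674, 126, -2], 0.84)]
side gauge_shoulder [([673, 69, 8], 0.8)]
side slot_mouth [([660, -257, 33], 0.83)]
side holder [([662, -247, -1], 0.66)]
```

View pics/s5.png

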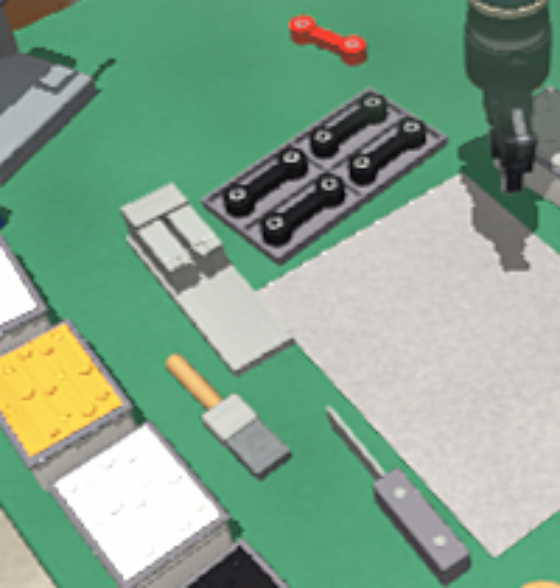

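All four sound arms are flat in their bays, and the crate holds the faulty ones. The holder shows at (210,260) in the crop and the gauge at (420,500). Next, wrist views over the holder and then the gauge.

```bash
python3 - <<'E'
from h import *
plan([(640,-150,200,90,0,16)])
E
```

```text
[0,0,0.63,-0.25,0.03,-0.02,0,  0,0,0.62,-0.25,0.04,-0.02,0,  0,0,0.63,-0.25,0.06,-0.02,0,  0,0,0.62,-0.24,0.07,-0.02,0,  0,0,0.63,-0.24,0.09,-0.02,0,  0,0,0.62,-0.23,0.1,-0.02,0,  0,0,0.63,-0.22,0.12,-0.02,0,  0,0,0.62,-0.21,0.13,-0.02,0]
 [0,0,0.63,-0.2,0.15,-0.02,0,  0,0,0.62,-0.19,0.16,-0.02,0,  0,0,0.63,-0.18,0.17,-0.02,0,  0,0,0.62,-0.17,0.19,-0.02,0,  0,0,0.63,-0.16,0.19,-0.02,0,  0,0,0.62,-0.15,0.21,-0.03,0,  0,0,0.63,-0.13,0.21,-0.02,0,  -0.01,0,0.62,-0.12,0.23,-0.03,0]
```

Call:
{"name": "step_arm", "arguments": {
  "deltas": [0,0,0.63,-0.25,0.03,-0.02,0,0,0,0.62,-0.25,0.04,-0.02,0,0,0,0.63,-0.25,0.06,-0.02,0,0,0,0.62,-0.24,0.07,-0.02,0,0,0,0.63,-0.24,0.09,-0.02,0,0,0,0.62,-0.23,0.1,-0.02,0,0,0,0.63,-0.22,0.12,-0.02,0,0,0,0.62,-0.21,0.13,-0.02,0]
}}

```text
time: 51.5
tcp_pos: [530.3, -100.7, 189.4]
ee_rot: [0.501, 0.866, 0.0, -0.0]
wrist_force: [0.2, 0.7, -0.0]
gripper_width: 0.496
gripper_force: 0.0
```

Call:
{"name": "step_arm", "arguments": {
  "deltas": [0,0,0.63,-0.2,0.15,-0.02,0,0,0,0.62,-0.19,0.16,-0.02,0,0,0,0.63,-0.18,0.17,-0.02,0,0,0,0.62,-0.17,0.19,-0.02,0,0,0,0.63,-0.16,0.19,-0.02,0,0,0,0.62,-0.15,0.21,-0.03,0,0,0,0.63,-0.13,0.21,-0.02,0,0,0,0.62,-0.12,0.23,-0.03,0]
}}

```text
time: 52.5
tcp_pos: [640.7, -149.7, 199.9]
ee_rot: [0.708, 0.707, -0.0, -0.001]
wrist_force: [-0.1, 0.5, -0.6]
gripper_width: 0.497
gripper_force: 0.0
```

```bash
python3 - <<'E'
from h import *
p=cams.snapshot("wrist");np.save("wH.npy",p,allow_pickle=True)
print(np.round(-p["R"].T@p["t"]))
for l in("slot_mouth","holder"): print(l,[np.round(world(p,d["point"])).tolist() for d in pinpoint(l,p)[:1]])
cv2.imwrite("pics/wH.png",rectify(p,50,600,730,-370,-130,2.4)[:,:,::-1])
plan([(660,125,200,86.8,-.2,10),(676,125,150,86.8,-.2,6)])
E
```

```text
[640. -74. 321.]
slot_mouth [[660.0, -257.0, 30.0]]
holder [[668.0, -245.0, -3.0]]
 [0,0,0.05,0.46,0.03,0,-0.2,  0,0,0.06,0.46,0.03,0,-0.2,  0,0,0.05,0.46,0.03,0,-0.2,  0,0,0.06,0.46,0.03,0,-0.2,  0,0,0.05,0.46,0.02,0,-0.2,  0,0,0.06,0.46,0.02,0,-0.2,  0,0,0.05,0.46,0.02,0,-0.2,  0,0,0.06,0.45,0.01,0,-0.2]
 [-0.01,0,0.05,0.46,0.01,0,-0.2,  0,-0.01,0.06,0.45,0.02,0,-0.2,  0,0,0,0,0.04,0.14,-0.2,  0,0,0,0,0.04,0.14,-0.2,  0,0,0,0,0.05,0.14,-0.2,  0,0,0,0.01,0.04,0.14,-0.2,  0,0,0,0,0.05,0.14,-0.2,  0,0,0,0.01,0.04,0.13,-0.2]
```

View pics/wH.png

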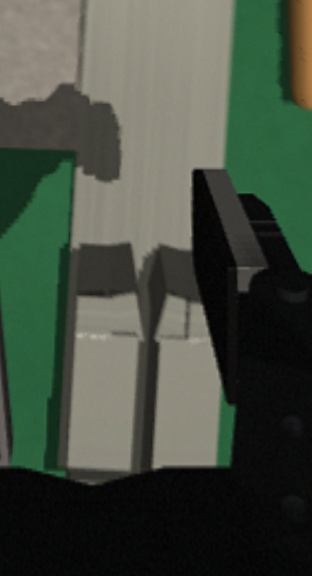

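Call:
{"name": "step_arm", "arguments": {
  "deltas": [0,0,0.05,0.46,0.03,0,-0.2,0,0,0.06,0.46,0.03,0,-0.2,0,0,0.05,0.46,0.03,0,-0.2,0,0,0.06,0.46,0.03,0,-0.2,0,0,0.05,0.46,0.02,0,-0.2,0,0,0.06,0.46,0.02,0,-0.2,0,0,0.05,0.46,0.02,0,-0.2,0,0,0.06,0.45,0.01,0,-0.2]
}}

```text
time: 53.65
tcp_pos: [655.1, 71.8, 200.4]
ee_rot: [0.722, 0.691, -0.0, -0.001]
wrist_force: [0.6, 1.0, -0.2]
gripper_width: 0.6
gripper_force: 0.0
```

Call:
{"name": "step_arm", "arguments": {
  "deltas": [0,0,0.05,0.46,0.01,0,-0.2,0,0,0.06,0.45,0.02,0,-0.2,0,0,0,0,0.04,0.14,-0.2,0,0,0,0,0.04,0.14,-0.2,0,0,0,0,0.05,0.14,-0.2,0,0,0,0.01,0.04,0.14,-0.2,0,0,0,0,0.05,0.14,-0.2,0,0,0,0.01,0.04,0.13,-0.2]
}}

```text
time: 54.65
tcp_pos: [676.1, 125.3, 149.9]
ee_rot: [0.727, 0.687, -0.0, -0.0]
wrist_force: [0.4, -0.5, -0.3]
gripper_width: 0.599
gripper_force: 0.0
```

```bash
python3 - <<'E'
from h import *
p=np.load("wH.npy",allow_pickle=True).item()
s=4.;g=cv2.cvtColor(rectify(p,50,640,690,-325,-240,s),cv2.COLOR_RGB2GRAY)
L=[]
for v in range(int(34*s),int(82*s),3):
    u=np.nonzero(g[v]<95)[0]; u=u[(u>8*s)&(u<34*s)]
    if len(u): L.append((-240-v/s,640+u.min()/s,640+u.max()/s))
L=np.array(L);print(np.round(L[::8],1).tolist())
k=np.polyfit(L[:,0],L[:,1:].mean(1),1);print("slot x at y=-255",np.polyval(k,-255),"dxdy",k[0],"deg",np.degrees(np.arctan(k[0])))
q=cams.snapshot("wrist");np.save("wG.npy",q,allow_pickle=True)
for l in("gauge","gauge_shoulder"): print(l,[np.round(world(q,d["point"])).tolist() for d in pinpoint(l,q)[:1]])
cv2.imwrite("pics/wG.png",rectify(q,32,630,730,-50,190,2.4)[:,:,::-1])
c,_=cloud(q);
for y0 in(-10,10,30,50,75,90,105,120,135):
    m=(abs(c[:,1]-y0)<4)&(c[:,2]>22)&(c[:,2]<40)&(c[:,0]>640)&(c[:,0]<715)
    if m.sum()>5: print(y0,m.sum(),np.round([c[m,0].min(),c[m,0].max(),np.median(c[m,2])],1))
E
```

```text
[[-274.0, 657.8, 666.2], [-280.0, 657.5, 666.0], [-286.0, 657.0, 665.5], [-292.0, 656.8, 665.2], [-298.0, 656.2, 664.8], [-304.0, 656.0, 664.2], [-310.0, 655.5, 664.0], [-316.0, 655.0, 663.8]]
slot x at y=-255 663.2556709783273 dxdy 0.06332036019536191 deg 3.623152258582588
gauge [[673.0, 120.0, 1.0]]
gauge_shoulder [[674.0, 73.0, 19.0]]
-10 43 [665.1 668.8  30.7]
10 41 [667.1 670.7  31. ]
30 42 [668.2 671.8  30.8]
50 46 [669.4 672.9  30.9]
75 345 [658.2 687.6  33.6]
90 409 [659.1 688.9  33.9]
105 426 [660.2 690.3  33.9]
120 450 [661.3 690.8  34. ]
135 471 [662.3 692.1  33.9]
```

View pics/wG.png

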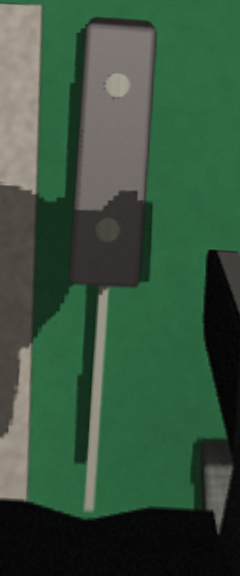

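Gauge, wrist depth: axis x = 676.5 at y = 125, tilt 4.0°, top 34 mm up, shoulder near y = 71. Slot line: x = 663.3 + 0.063·(y+255). Grip it at the handle centre.

```bash
python3 - <<'E'
from h import *
plan([(676.4,124,29,86,-.2,8),(676.4,124,29,86,1,6),(676.4,124,29,86,1,2),(676.4,124,62,86.4,1,3),(673.3,-97,62,86.4,1,8),(673.3,-97,62,86.4,1,5)])
E
```

```text
[0,0,0.02,0,0,0.25,-0.2,  0,0,0.02,0,0,0.25,-0.2,  0,0,0.01,0,0,0.25,-0.2,  0,0,0.02,-0.01,0,0.25,-0.2,  0,0,0.01,0,0,0.25,-0.2,  -0.01,0,0.02,-0.01,0.01,0.25,-0.2,  0,0,0.01,0,0,0.26,-0.2,  -0.01,0,0.02,-0.01,0.01,0.25,-0.2]
 [0,0,0,0,0,0,1,  0,0,0,0,0,0,1,  0,0,0,0,0,0,1,  0,0,0,0,0,0,1,  0,0,0,0,0,0,1,  0,0,0,0,0,0,1,  0,0,0,0,0,0,1,  0,0,0,0,0,0,1]
 [0,0,-0.02,0,0,-0.18,1,  0,0,-0.03,0,0,-0.18,1,  0,0,-0.02,0,0,-0.19,1,  0,0,0,-0.46,0.02,0,1,  0,0,0,-0.46,0.02,0,1,  0,0,0,-0.46,0.02,0,1,  0,0,0,-0.46,0.02,0,1,  0,0,0,-0.46,0.02,0,1]
 [0,0,0,-0.46,0.03,0,1,  0,0,0,-0.46,0.02,0,1,  0,0,0,-0.45,0.03,0,1,  0,0,0,0,0,0,1,  0,0,0,0,0,0,1,  0,0,0,0,0,0,1,  0,0,0,0,0,0,1,  0,0,0,0,0,0,1]
```

Call:
{"name": "step_arm", "arguments": {
  "deltas": [0,0,0.02,0,0,0.25,-0.2,0,0,0.02,0,0,0.25,-0.2,0,0,0.01,0,0,0.25,-0.2,0,0,0.02,-0.01,0,0.25,-0.2,0,0,0.01,0,0,0.25,-0.2,-0.01,0,0.02,-0.01,0.01,0.25,-0.2,0,0,0.01,0,0,0.26,-0.2,-0.01,0,0.02,-0.01,0.01,0.25,-0.2],
  "grip_force": 90
}}

```text
time: 55.8
tcp_pos: [677.0, 123.8, 29.0]
ee_rot: [0.731, 0.682, 0.001, 0.001]
wrist_force: [-0.2, -0.9, 0.3]
gripper_width: 0.601
gripper_force: 0.0
```

Call:
{"name": "step_arm", "arguments": {
  "deltas": [0,0,0,0,0,0,1,0,0,0,0,0,0,1,0,0,0,0,0,0,1,0,0,0,0,0,0,1,0,0,0,0,0,0,1,0,0,0,0,0,0,1,0,0,0,0,0,0,1,0,0,0,0,0,0,1]
}}

```text
time: 56.8
tcp_pos: [677.0, 123.8, 30.1]
ee_rot: [0.731, 0.682, 0.001, 0.001]
wrist_force: [0.4, 0.8, -1.6]
gripper_width: 0.337
gripper_force: 88.8
```

Call:
{"name": "step_arm", "arguments": {
  "deltas": [0,0,-0.02,0,0,-0.18,1,0,0,-0.03,0,0,-0.18,1,0,0,-0.02,0,0,-0.19,1,0,0,0,-0.46,0.02,0,1,0,0,0,-0.46,0.02,0,1,0,0,0,-0.46,0.02,0,1,0,0,0,-0.46,0.02,0,1,0,0,0,-0.46,0.02,0,1]
}}

```text
time: 57.8
tcp_pos: [674.8, -15.3, 64.3]
ee_rot: [0.729, 0.685, 0.001, 0.001]
wrist_force: [-0.0, 0.4, -1.2]
gripper_width: 0.338
gripper_force: 89.0
```

Call:
{"name": "step_arm", "arguments": {
  "deltas": [0,0,0,-0.46,0.03,0,1,0,0,0,-0.46,0.02,0,1,0,0,0,-0.45,0.03,0,1,0,0,0,0,0,0,1,0,0,0,0,0,0,1,0,0,0,0,0,0,1,0,0,0,0,0,0,1,0,0,0,0,0,0,1]
}}

```text
time: 58.8
tcp_pos: [673.9, -96.0, 63.0]
ee_rot: [0.729, 0.685, 0.001, 0.001]
wrist_force: [0.4, 0.2, -1.9]
gripper_width: 0.333
gripper_force: 89.0
```

```bash
cat > g.py <<'E'
from h import *
s=read_state();print(np.round(s["tcp_pos"],1),np.round(s["ee_rot"],4),s["gripper_width"],np.round(s["wrist_force"],1))
for n in("wrist","scene","side"):
    q=cams.snapshot(n);np.save(n+"G.npy",q,allow_pickle=True)
    print(n,[(l,np.round(world(q,d["point"]),0).tolist()) for l in("gauge_shoulder","slot_mouth") for d in pinpoint(l,q)[:1]])
    c,_=cloud(q);X,Y,Z=c.T
    t=s["tcp_pos"];o=[]
    for dy in(40,30,20,-20,-30,-40,-70,-85,-100,-115,-130,-145):
        xc=t[0]+.0633*dy;m=(abs(Y-t[1]-dy)<4)&(abs(X-xc)<18)&(Z>t[2]-10)&(Z<t[2]+12)
        if m.sum()>8:o.append((dy,*np.round([X[m].min()-xc,X[m].max()-xc,np.percentile(Z[m],90)],1).tolist()))
    print(o)
E
python3 g.py
```

```text
[673.9 -96.   63. ] [7.287e-01 6.848e-01 8.000e-04 5.000e-04] 0.33338184040589874 [ 0.4  0.2 -1.9]
wrist [('gauge_shoulder', [671.0, -148.0, 50.0])]
[(40, -17.0, 13.4, 69.1), (30, -16.9, 13.3, 69.3), (20, -16.8, 13.3, 69.0), (-20, -16.4, 13.5, 68.9), (-30, -16.4, 13.9, 69.0)]
scene [('gauge_shoulder', [470.0, 346.0, 3.0]), ('slot_mouth', [665.0, -255.0, 27.0])]
[(40, -14.1, 16.0, 68.4), (30, -12.7, 16.6, 70.0), (20, -12.4, 16.7, 68.7)]
side [('gauge_shoulder', [671.0, -151.0, 46.0]), ('slot_mouth', [664.0, -251.0, 33.0])]
[(-20, -16.1, 14.7, 68.0), (-30, -15.2, 14.1, 67.9), (-40, -17.1, 13.1, 67.5), (-85, -1.7, 2.3, 63.1), (-100, -2.1, 1.8, 63.3), (-115, -2.4, 2.2, 64.2), (-130, -2.4, 2.7, 63.4)]
```

```bash
python3 - <<'E'
from h import *
p=np.load("scene5.npy",allow_pickle=True).item()
s=4.;g=cv2.cvtColor(rectify(p,50,630,700,-325,-240,s),cv2.COLOR_RGB2GRAY).astype(float)
for y in range(-272,-318,-6):
    r=g[int((-240-y)*s)-6:int((-240-y)*s)+6].mean(0)
    w=np.clip(150-r,0,None);i=np.arange(len(r))/s+630;m=(i>655)&(i<675)
    b=np.percentile(r[m],80);w=np.clip(b-15-r,0,None)*m
    print(y,round((w*i).sum()/max(w.sum(),1e-6),1),round(b),round(r[m].min()), round(663.26+.0633*(y+255),1))
plan([(673.3+1.1,-97,62,86.4,1,1),(674.8,-97,42.5,86.4,1,4),(674.8,-97,42.5,86.4,1,3)])
E
```

```text
-272 663.3 212 82 662.2
-278 662.8 214 78 661.8
-284 662.3 214 80 661.4
-290 662.1 214 81 661.0
-296 662.2 214 83 660.7
-302 662.0 214 82 660.3
-308 661.5 214 78 659.9
-314 660.9 214 69 659.5
 [0.02,0,0,0,0.01,0.02,1,  0,0,0,0,0,0.08,1,  0,0,0,0,0,0.08,1,  0,0,0,0,0,0.08,1,  0,0,0,0,0,0.08,1,  0,0,0,0,0,0,1,  0,0,0,0,0,0,1,  0,0,0,0,0,0,1]
```

Call:
{"name": "step_arm", "arguments": {
  "deltas": [0.02,0,0,0,0,0.02,1,0,0,0,0,0,0.08,1,0,0,0,0,0,0.08,1,0,0,0,0,0,0.08,1,0,0,0,0,0,0.08,1,0,0,0,0,0,0,1,0,0,0,0,0,0,1,0,0,0,0,0,0,1]
}}

```text
time: 60.25
tcp_pos: [674.2, -96.7, 43.0]
ee_rot: [0.729, 0.685, 0.0, 0.0]
wrist_force: [-1.0, 0.8, -1.9]
gripper_width: 0.331
gripper_force: 89.0
```

```bash
python3 - <<'E'
from h import *
s=read_state();print(np.round(s["tcp_pos"],1),np.round(s["wrist_force"],1))
f=lambda y:664.2+.0633*(y+255)
plan([(f(-130),-130,43.3,86.4,1,8),(f(-165),-165,43,86.4,1,8)])
E
```

```text
[674.2 -96.7  43. ] [-1.   0.8 -1.9]
 [0,0,0,-0.07,0,0,1,  0,0,0,-0.07,0,0,1,  0,0,0,-0.07,0,0,1,  0,0,0,-0.07,0,0,1,  0,0,0,-0.07,0,0,1,  0,0,0,-0.07,0,0,1,  0,0,0,-0.07,0,0,1,  0.01,0,0,-0.07,0,0,1]
 [0,0,0,-0.07,0,0,1,  0,0,0,-0.07,0,0,1,  0,0,0,-0.07,0,0,1,  0,0,0,-0.07,0,0,1,  0,0,0,-0.08,0,0,1,  0,0,0,-0.07,0,0,1,  0,0,0,-0.08,0,0,1,  0,0,0,-0.07,0,0,1]
```

Call:
{"name": "step_arm", "arguments": {
  "deltas": [0,0,0,-0.07,0,0,1,0,0,0,-0.07,0,0,1,0,0,0,-0.07,0,0,1,0,0,0,-0.07,0,0,1,0,0,0,-0.07,0,0,1,0,0,0,-0.07,0,0,1,0,0,0,-0.07,0,0,1,0,0,0,-0.07,0,0,1]
}}

```text
time: 61.25
tcp_pos: [671.7, -130.4, 42.5]
ee_rot: [0.729, 0.685, -0.0, -0.0]
wrist_force: [0.3, -0.4, -2.1]
gripper_width: 0.335
gripper_force: 89.1
```

```bash
python3 g.py; python3 - <<'E'
from h import *
for n in("scene","side"):
    p=np.load(n+"G.npy",allow_pickle=True).item()
    i=cv2.resize(rectify(p,44,610,720,-340,-80,1.5),None,fx=1.5,fy=1.5);a=i if n=="scene" else np.hstack([a,i])
cv2.imwrite("pics/ins1.png",a[:,:,::-1])
E
```

```text
[ 671.7 -130.4   42.5] [ 7.290e-01  6.845e-01 -0.000e+00 -3.000e-04] 0.33539703915207364 [ 0.3 -0.4 -2.1]
wrist [('gauge_shoulder', [671.0, -131.0, 13.0])]
[(40, -16.9, 13.4, 48.7), (30, -16.8, 13.4, 48.8), (20, -16.8, 13.3, 48.6), (-20, -16.4, 13.5, 48.4), (-30, -16.4, 13.9, 48.5)]
scene [('gauge_shoulder', [672.0, -187.0, 34.0]), ('slot_mouth', [675.0, -129.0, 15.0])]
[(40, -12.8, 16.1, 50.0), (30, -13.0, 16.6, 49.0), (20, -13.3, 16.4, 48.2), (-20, -12.4, -0.8, 48.9), (-130, 0.9, 15.9, 48.5), (-145, -4.9, 17.1, 49.7)]
side [('gauge_shoulder', [669.0, -184.0, 26.0]), ('slot_mouth', [661.0, -255.0, 29.0])]
[(-20, -15.6, 17.8, 47.8), (-30, -16.3, 11.7, 47.0), (-40, -15.6, 13.0, 47.1), (-70, -3.0, 1.3, 43.4), (-85, -2.7, 2.2, 44.2), (-100, -2.5, 2.1, 43.9), (-130, -17.8, 17.4, 48.9), (-145, -16.9, 17.7, 48.9)]
```

View pics/ins1.png

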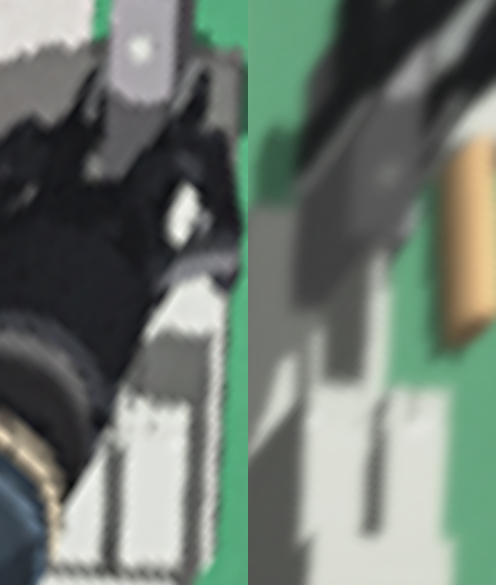

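The right half (side view) shows the blade running into the slot with no side force. Continue inserting.

Call:
{"name": "step_arm", "arguments": {
  "deltas": [0,0,0,-0.07,0,0,1,0,0,0,-0.07,0,0,1,0,0,0,-0.07,0,0,1,0,0,0,-0.07,0,0,1,0,0,0,-0.08,0,0,1,0,0,0,-0.07,0,0,1,0,0,0,-0.08,0,0,1,0,0,0,-0.07,0,0,1]
}}

```text
time: 62.7
tcp_pos: [669.7, -165.3, 42.6]
ee_rot: [0.729, 0.685, 0.0, -0.0]
wrist_force: [-0.1, 0.6, -1.4]
gripper_width: 0.337
gripper_force: 89.1
```

Call:
{"name": "step_arm", "arguments": {
  "deltas": [0,0,0,-0.07,0,0,1,0,0,0,-0.07,0,0,1,0,0,0,-0.07,0,0,1,0,0,0,-0.07,0,0,1,0,0,0,-0.07,0,0,1,0,0,0,-0.07,0,0,1,0,0,0,0,0,0,1,0,0,0,0,0,0,1]
}}

```text
time: 63.7
tcp_pos: [668.0, -190.0, 42.6]
ee_rot: [0.729, 0.685, 0.0, -0.0]
wrist_force: [-0.8, 0.8, -2.2]
gripper_width: 0.335
gripper_force: 89.1
```

Call:
{"name": "step_arm", "arguments": {
  "deltas": [0,0,0,-0.03,0,0,1,0,0,0,-0.03,0,0,1,0,0,0,-0.03,0,0,1,0,0,0,-0.03,0,0,1,0,0,0,-0.03,0,0,1,0,0,0,0,0,0,1,0,0,0,0,0,0,1,0,0,0,0,0,0,1]
}}

```text
time: 64.7
tcp_pos: [667.5, -199.0, 42.6]
ee_rot: [0.729, 0.685, -0.0, -0.0]
wrist_force: [0.5, -0.8, -2.3]
gripper_width: 0.335
gripper_force: 89.2
```

Call:
{"name": "step_arm", "arguments": {
  "deltas": [0,0,0,-0.01,0,0,1,0,0,0,-0.01,0,0,1,0,0,0,-0.01,0,0,1,0,0,0,-0.01,0,0,1,0,0,0,0,0,0,1,0,0,0,0,0,0,1,0,0,0,0,0,0,1,0,0,0,0,0,0,1]
}}

```text
time: 65.7
tcp_pos: [667.4, -199.3, 42.7]
ee_rot: [0.728, 0.685, 0.001, -0.002]
wrist_force: [-0.1, 6.6, -0.6]
gripper_width: 0.337
gripper_force: 89.3
```

Contact: +6.6 N along y, no further travel. Lower onto the foot, open, look.

Call:
{"name": "step_arm", "arguments": {
  "deltas": [0,0,0,0,0,0.01,1,0,0,0,0,0,0.01,1,0,0,0,0,0,0,1,0,0,0,0,0,0,-0.1,0,0,0,0,0,0,-0.1,0,0,0,0,0,0,-0.1,0,0,0,0,0,0,-0.1,0,0,0,0,0,0,-0.1]
}}

```text
time: 66.7
tcp_pos: [667.3, -201.7, 41.4]
ee_rot: [0.729, 0.684, 0.0, -0.0]
wrist_force: [-0.7, -0.7, 0.1]
gripper_width: 0.553
gripper_force: 0.0
```

Call:
{"name": "step_arm", "arguments": {
  "deltas": [0,0,0,0,0,-0.1,-0.1,0,0,0,0,0,-0.2,-0.1,0,0,0,0,0,-0.3,-0.1,0,0,0,0,0,-0.3,-0.1,0,0,0,0.3,-0.3,-0.3,-0.1,0,0,0,0.4,-0.4,-0.3,-0.1,0,0,0,0.4,-0.4,-0.2,-0.1,0,0,0,0.4,-0.4,0,-0.1]
}}

```text
time: 67.7
tcp_pos: [584.1, -105.7, 147.2]
ee_rot: [0.729, 0.684, 0.002, 0.002]
wrist_force: [0.4, 0.4, -0.3]
gripper_width: 0.55
gripper_force: 0.0
```

```bash
python3 - <<'E'
from h import *
for n in("wrist","scene","side"):
    q=cams.snapshot(n);np.save(n+"F.npy",q,allow_pickle=True)
    print(n,[(l,np.round(world(q,d["point"]),0).tolist()) for l in("gauge_shoulder","slot_mouth") for d in pinpoint(l,q)[:1]])
    c,_=cloud(q);X,Y,Z=c.T;o=[]
    for y in(-150,-165,-180,-195,-210,-225,-240,-250,-254,-258):
        xc=664.2+.0633*(y+255);m=(abs(Y-y)<2)&(abs(X-xc)<20)&(Z>36)&(Z<60)
        if m.sum()>5:o.append((y,*np.round([X[m].min()-xc,X[m].max()-xc,np.median(Z[m])],1).tolist()))
    print(o)
cv2.imwrite("pics/fin.png",np.hstack([cv2.resize(np.load(n+"F.npy",allow_pickle=True).item()["color"][a:a+130,b:b+150],None,fx=2.6,fy=2.6) for n,a,b in(("scene",140,130),("side",180,330))])[:,:,::-1])
E
```

```text
wrist []
[(-150, -17.7, 12.0, 45.7), (-165, -17.7, 11.6, 45.8), (-180, -7.0, 12.5, 45.7), (-250, 6.1, 11.7, 45.3), (-254, 5.1, 19.5, 45.7), (-258, 5.7, 20.0, 48.8)]
scene [('gauge_shoulder', [664.0, -254.0, 32.0]), ('slot_mouth', [652.0, 260.0, 0.0])]
[(-150, -12.5, 15.6, 44.7), (-165, -12.0, 17.4, 44.5), (-180, -13.5, 14.0, 44.9), (-195, -12.4, 15.2, 44.1), (-210, -12.3, 16.7, 44.5), (-225, -8.5, 16.7, 44.0), (-240, -11.0, 16.3, 44.8), (-250, -9.1, 18.9, 44.4), (-254, -19.0, 18.1, 42.8), (-258, -17.3, 19.2, 47.0)]
side [('gauge_shoulder', [667.0, -253.0, 25.0]), ('slot_mouth', [664.0, -256.0, 29.0])]
[(-150, -16.3, 13.9, 44.3), (-165, -16.0, 10.7, 44.6), (-180, -15.5, 10.7, 44.2), (-195, -14.9, 12.4, 43.8), (-210, -15.4, 12.2, 44.2), (-225, -16.0, 11.8, 43.2), (-240, -16.1, 12.7, 43.7), (-250, -14.2, 12.3, 44.3), (-254, -13.3, 9.3, 44.2), (-258, -19.5, 14.1, 47.4)]
```

View pics/fin.png

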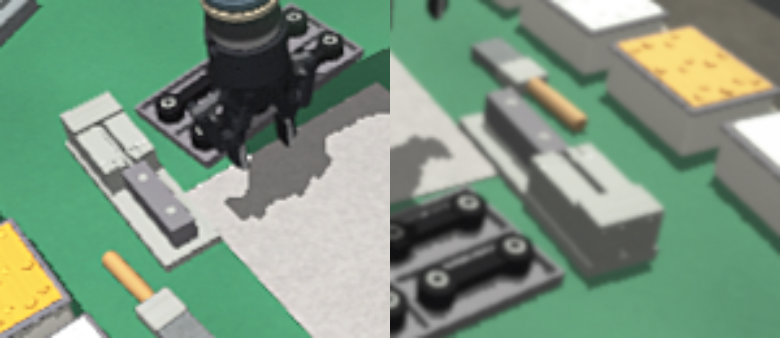

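The gauge is home: handle flush with the block, top level 45 mm up. A last check of the batch, then hand in.

```bash
python3 - <<'E'
from h import *
p=cams.snapshot("side");e=[np.round(e[:2]).tolist() for e in eyes(p,h=26,roi=(340,640,-390,-205))];print(e)
p=cams.snapshot("scene");print([np.round(e[:2]).tolist() for e in eyes(p,roi=(340,640,-390,400),thr=.75)])
if len(e)==8: print(ticket.finish_job())
E
```

```text
[[565.0, -264.0], [485.0, -272.0], [436.0, -277.0], [358.0, -284.0], [571.0, -328.0], [491.0, -336.0], [444.0, -341.0], [364.0, -349.0]]
[[499.0, 369.0], [428.0, 344.0], [421.0, 285.0], [501.0, 285.0], [358.0, -281.0], [572.0, -325.0], [365.0, -347.0]]
the job is handed in; nothing more can be done
None
```

The batch is sorted: three faulty arms (spur, bent, short; no broken one was present) are in the reject crate, the four sound arms lie flat in their own bays, and the gauge is home against the block; the job is handed in, but no verdict was returned.

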